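# Rebuild the movement of a desk blood-pressure gauge on its four pillars

## Robot

A 6-joint arm with a two-finger parallel gripper is mounted at the origin on the work surface. World frame = base frame: x ahead of the robot, y to its left, z up, the work surface at z = 0. Lengths are in mm, angles in rad, forces in N, time in s.
With the tool pointing down it reaches from about 325 to 900 mm from the base axis. Payload 6.1 kg.
Tool frame: the origin (TCP) lies on the centre line of the jaws, within the pads' length; the fingertips stand ahead of it and the grasp point (between the pads) lies 5 mm behind it (r.tips_ahead is the z of the fingertips in the tool frame, in mm); z points along the fingers, y is the direction in which the jaws open and shut (so a half turn about z gives the same grasp; the last joint's range is limited). The gripper opens to 85 mm and grips with 20 to 120 N. Pads are 22 mm wide; open, the fingers measure 114 mm over their backs; the gripper's body (76 mm by 85 mm) begins 54 mm behind the grasp point. The pads swing forward as they close: fully open they stand 13 mm farther back than shut.
Start: joints at [1.102, 0.22, 1.526, -0, 1.395, -0.126], TCP at [210.077, 588.629, 245.3] pointing down, gripper open.
Joint ranges: [-2.98, 2.98], [-0.91, 2.08], [0.09, 2.57], [-1.24, 4.39], [0.2, 2.65], [-2.68, 2.68]. Speed limits (rad/s): [2.57, 2.57, 3.01, 3.14, 3.14, 3.14].

## Interface

Orientations are given as a unit quaternion [w, x, y, z].
In Python, from bench import r gives the robot as it stands.
- The arm moves only by the shell command python3 -m creep 'ROWS' [FORCE]. ROWS is JSON, one flat list of numbers, 7 for each row, row after row: the shift along the world's x, y, z in m, then the turn, a rotation vector about the world's x, y, z in rad, then the finger opening in m, from 0 to 0.0854. In form: [x, y, z, ax, ay, az, hand, x, y, z, ax, ay, az, hand, ...]. A call has 1 to 12 rows; each row is the pose to reach, as a shift and turn from the pose commanded when the call began; what a row does not reach only later rows make up. A row lasts 1/12 s, in which the tool goes at most 41.7 mm and 7.16 degrees, less where a joint would pass 70% of its speed; a pose out of reach is approached as far as the arm can. A call with a gripper value outside its range is refused whole. The fingers move at their own pace and stop on an object; FORCE is the grip in N (left out, the last holds). Time passes only in rows, so rows that repeat a pose let the fingers close. It gives the time, the measured TCP pose, the force and the opening at its end, in the units of the state.
- r.get_state(): the state, without advancing time (a new reading comes with each control period).
- r.snapshot(name): name is "scene" or "top" or "wrist"; returns a dict with "frame" (400x640x3 uint8, red, green, blue), "vfov" (degrees; the focal length in pixels is half the picture's height over the tangent of half this angle, whatever the lens; pixels are square), "cx", "cy" (the principal point, pixels), "eye" and "rotation" of the camera in the world. Camera axes: x right, y down, z forward; pixel columns grow to the right and rows downward; lengths in mm; the calibration is good to about 2 mm. A picture is of the moment at which its call begins. There is no depth.
- r.job_done(): hands the job in, once; it reports no verdict.
The state is a dict: "t": time; "joint_positions": joint angles; "qvel": joint speeds; "joint_torque": joint torques, N m; "position": TCP position; "tcp_rot": TCP orientation; "ft_force": force on the tool from outside, world axes, zero at the start; "moment": the same for the moment, N m; "grip_width": finger opening in mm.
Only numpy, scipy, OpenCV 4.12 (cv2) and the standard library are available. Lean on these libraries where they do the work, as an engineer would, in place of code of your own. Each camera call takes 0.05 s, during which the arm holds its last target. There are 200 camera calls.

## Task

The bush of the brass capsule plate has just been pressed in: draw the plate out of the hand press, where only its free end can be reached, lay it flat on the green bench mat, let go, and take it again by its middle. Lower it over the four brass pillars of the gauge case until it rests on their lower shoulders before you let go, then lower the white dial plate in the same way over the same pillars on to their upper shoulders, pointer hole above the bush; neither plate may be dropped or forced on to the pillars. Both must stay resting level in the case; leave the press lever and the other things on the bench alone.

Things in the scene. Friction and masses are not known exactly. Their poses are not given: they have to be found in the camera images.
- plate_mid (a point): Centre, half-way up (9 mm above the underside), of the brass capsule plate: a channel 160 mm long (y), 60 wide (x), 18 high (z up), 3 mm floor, two 3 mm side flanges standing up along its long sides; about 0.24 kg, balanced near its middle. Grip it across its 60 mm width, outside the flanges. Starts lying on the press bed, bush under the ram, its -y end free.
- plate_end (a point): Point of the same brass plate near its free end, 61 mm towards -y from plate_mid at the same height; at the start the last 40 mm or so of this end stand out past the press bed, and only here can it be taken straight from above.
- plate_bush (a point): Steel bush (12 mm across, top 11 mm above the plate's underside) on the brass plate, 35 mm towards +y from plate_mid. Through holes of 14.5 mm at (x, y) = (+-16, +62) and (+-11, -62) mm from plate_mid: the pair at the bush end is wider apart, so it fits one way round only. A copper capsule 44 mm across, top 21 mm above the underside, sits at y = -17 mm.
- dial_mid (a point): Centre, half-way up (7.5 mm above the underside), of the white dial plate: a sheet pan 168 mm long (y), 62 wide (x), 15 high (z up), 3 mm top sheet, 12 mm edges turned down all round; about 0.16 kg. Four through holes of 8.5 mm at (x, y) = (+-16, +62) and (+-11, -62) mm. Starts face up on the brown cork pad (6 mm thick). Grip it across its width at the middle.
- pointer_hole (a point): Pointer hole of the dial plate, 14.5 mm, round scale about it, 35 mm towards +y from dial_mid, on the top face.
- plate_home (a point): Where plate_mid is when the brass plate lies home in the gauge case, 55 mm above the table; axes of the case: z up, y along it, +y the bush end. Four brass pillars at (x, y) = (+-16, +62) and (+-11, -62) mm: 20 mm thick up to the lower shoulder (9 mm below this point), 12 mm thick up to the upper shoulder (29 mm above it), then 6 mm thick to a pointed tip 49 mm above it.
- dial_home (a point): Where dial_mid is when the dial plate lies home on the upper shoulders of the same pillars; axes as plate_home, 24.5 mm straight above it.
- case_floor (a point): Centre of the floor of the gauge case, a grey tray 125 (x) by 205 mm (y), rim 30 mm above the table, fixed in a dark wooden cradle; floor 18 mm above the table. Four grey 14 mm cover-screw bosses at (+-44, +-58) mm, tops 96 mm above the table, leave room for fingers beside the plates only at the middle of the long sides.
- mat_top (a point): Centre of the top face of the green bench mat, 130 mm (x) by 220 mm (y), 4 mm thick, fixed to the table; z up.
- press: Cast-iron hand press bolted down, throat open to its -y side; origin on the table under the axis of the ram. Bed top 45 mm above the table, x +-50, y -72 to +33 mm. Head x +-28, y -45 to +115 mm, underside 130, top 188 mm above the table; lever hub on its +x side to x = +51. Ram 20 mm square, raised: lower end 103, upper end 255 mm above the table. Column at y 53 to 115 mm.
- press_lever (a joint): Pull lever of the press on its +x side, ball knob about 340 mm above the table: 0 = up, ram raised; grows (rad) as it is pulled down to -y, 1.2 = ram fully down. Starts at 0.
- spare_capsule: Copper aneroid capsule, 60 mm across, 21 mm high, loose on the table; origin at its underside. Bystander.
- pointer_puller: Brass pointer puller, about 96 mm long (x -36 to +60 mm), 50 mm wide, 16 mm high, loose on the table; origin at its underside. Bystander.
- loupe: Steel watchmaker's loupe standing on its narrow end, 42 mm across, 40 mm high, loose; origin at its underside. Bystander.
- evil_eye_bead: Cobalt glass evil-eye bead, a disc 46 mm across and 10 mm thick, loose on the table; origin at its underside. Bystander.

How it is judged:
By the outcome, as a careful person would: the job done as asked, in the order asked, and still so for the second after the job is handed in, with the robot touching nothing.
It also fails if it takes over 70 s, if anything falls off the work surface, if the arm or the gripper's body presses on something with over 40 N, if the wrist force passes 120 N, or if a joint passes its speed limit or range.

## Working session

There is one attempt and no reset: what is moved stays moved. The work goes in short steps, Python scripts to look and compute and a shell command to move; the robot and the scene stay as the last step left them, time stands still between calls to the robot, and variables do not carry over. Pictures are saved under pics/ and viewed, about 8 in all and at most 12, crops included, and the job is handed in when it is done.

```bash
ls; mkdir -p pics; cat > h.py <<'E'
import numpy as np, cv2
from bench import r
def snap(n,f):
    s=r.snapshot(n); np.savez('pics/'+f+'.npz',**{k:np.array(v) for k,v in s.items()})
    cv2.imwrite('pics/'+f+'.png',cv2.cvtColor(s['frame'],cv2.COLOR_RGB2BGR)); return s
def load(f): return np.load('pics/'+f+'.npz')
def foc(s): return 200/np.tan(np.radians(float(s['vfov']))/2)
def ray(s,u,v,z):
    d=np.array(s['rotation'])@np.array([(u-s['cx'])/foc(s),(v-s['cy'])/foc(s),1]); e=np.array(s['eye'])
    return e+d*(z-e[2])/d[2]
def proj(s,p):
    c=np.array(s['rotation']).T@(np.array(p,float)-np.array(s['eye'])); return c[:2]/c[2]*foc(s)+[s['cx'],s['cy']]
def crop(f,u0,v0,u1,v1,k,out):
    im=cv2.imread('pics/'+f+'.png')[v0:v1,u0:u1]; cv2.imwrite('pics/'+out+'.png',cv2.resize(im,None,fx=k,fy=k,interpolation=cv2.INTER_CUBIC))
E
python3 - <<'E'
from h import *
print(r.get_state()); print(r.tips_ahead)
for n in("top","scene","wrist"):
    s=snap(n,n+"0"); print(n,s['vfov'],s['cx'],s['cy'],s['eye'],s['rotation'])
a=cv2.imread('pics/top0.png'); cv2.imwrite('pics/both.png',np.vstack([cv2.imread('pics/scene0.png')[::1],]))
E
```

```text
pics
{'t': 0.0, 'joint_positions': array([ 1.10190978e+00,  2.21263868e-01,  1.52760336e+00,  4.56642323e-06,
        1.39466516e+00, -1.26121730e-01]), 'qvel': array([ 0.00154975,  0.00093895, -0.00017064, -0.00255913,  0.00022081,
        0.00144028]), 'joint_torque': array([ 1.44183348e-03, -4.96898997e+01, -3.89399064e+01, -6.48424248e-05,
        1.08997989e-02, -1.51629621e-05]), 'position': array([209.81531498, 588.1295718 , 244.17991904]), 'tcp_rot': array([-2.86449639e-04,  1.70544986e-01,  9.85349414e-01, -9.26599724e-04]), 'ft_force': array([0.3977114 , 1.32828091, 0.56584208]), 'moment': array([-0.02621883, -0.01223085, -0.02777864]), 'grip_width': 84.98463670253444}
14.0
top 45.89591247237944 328.0160981361264 197.4822028931335 [ 376.51158772   97.37730144 1142.42799283] [-0.06298101  0.71088283 -0.69714704  0.06830083]
scene 46.90885364323678 318.8027274999209 195.20209172555332 [1071.44033939 -380.99607249 1098.54133324] [-0.27389905  0.86654601  0.39836109 -0.12403932]
wrist 68.78926522418739 324.70274440995587 199.86512889964763 [135.25322552 615.86988845 372.76448871] [0.12741354 0.80761769 0.56891891 0.08860437]
```

View pics/top0.png

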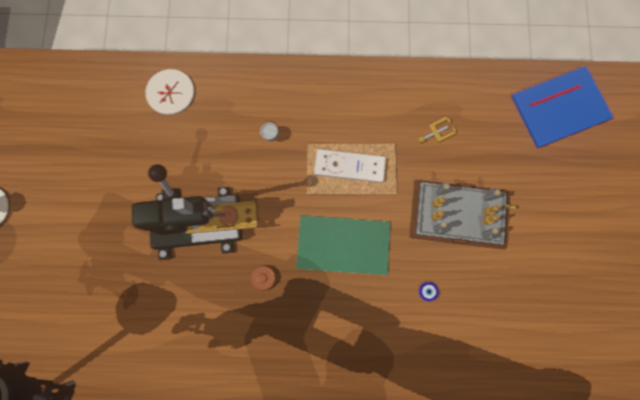

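View pics/scene0.png

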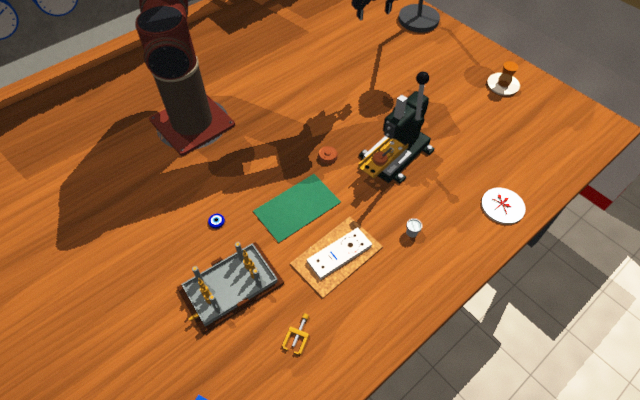

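```bash
python3 - <<'E'
t=open('h.py').read()
t=t.replace("import numpy as np, cv2","import numpy as np, cv2\nfrom scipy.spatial.transform import Rotation as R\ndef RM(s): q=np.array(s['rotation']); return R.from_quat(q[[1,2,3,0]]).as_matrix()").replace("np.array(s['rotation'])@","RM(s)@").replace("np.array(s['rotation']).T@","RM(s).T@")
open('h.py','w').write(t)
E
python3 - <<'E'
from h import *
im=cv2.imread('pics/top0.png')
def c(im,u,v): return cv2.resize(im[v:v+90,u:u+130],None,fx=3,fy=3,interpolation=cv2.INTER_CUBIC)
sc=cv2.imread('pics/scene0.png')
m=np.vstack([np.hstack([c(im,150,170),c(im,290,125)]),np.hstack([c(im,400,170),c(sc,170,240)])])
cv2.imwrite('pics/m.png',np.clip(m*1.5,0,255).astype(np.uint8)); print(m.shape)
s=load('top0')
for p in [(0,0,0),(376,97,0),(500,300,0)]: print(p,proj(s,p))
print('mat',[ray(s,*p,4).round(0) for p in [(300,216),(390,221),(388,274),(297,270)]])
print('case',[ray(s,*p,30).round(0) for p in [(420,183),(509,189),(502,244),(415,240)]])
w=load('wrist0'); print(RM(w),RM(s))
E
```

```text
(540, 780, 3)
(0, 0, 0) [363.75589939 458.8494169 ]
(376, 97, 0) [323.70330953 286.51861825]
(500, 300, 0) [240.96657237 232.85435843]
mat [array([544., 158.,   4.]), array([536., -61.,   4.]), array([408., -56.,   4.]), array([413., 161.,   4.])]
case [array([ 626., -130.,   30.]), array([ 616., -345.,   30.]), array([ 482., -322.,   30.]), array([ 488., -116.,   30.])]
[[ 0.33696108  0.89635916  0.28809285]
 [ 0.94151674 -0.32019413 -0.10498546]
 [-0.00185904  0.30662025 -0.95183011]] [[ 0.01864201 -0.98257641  0.18492182]
 [-0.99978303 -0.0200388  -0.00568721]
 [ 0.00929373 -0.18477568 -0.98273678]]
```

View pics/m.png

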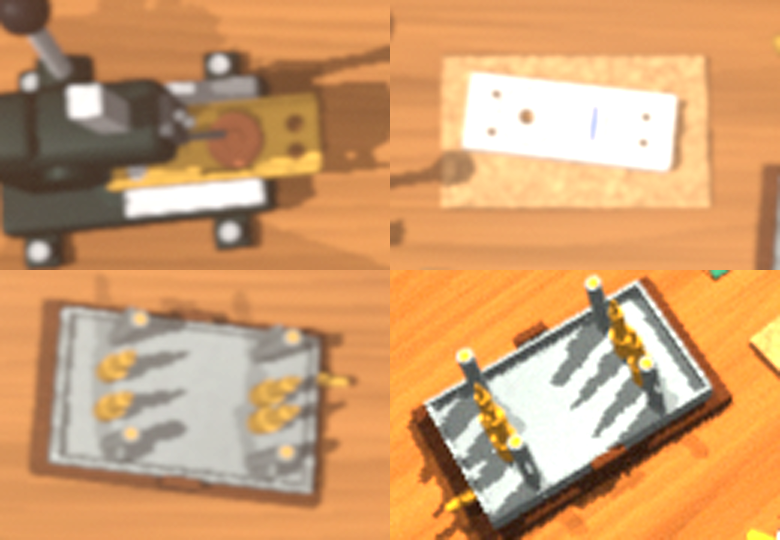

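```bash
cat >> h.py <<'E'
def fit2(L,W):
    L=np.array(L,float);W=np.array(W,float)[:,:2];l=L.mean(0);w=W.mean(0)
    a=(L-l);b=(W-w);th=np.arctan2((a[:,0]*b[:,1]-a[:,1]*b[:,0]).sum(),(a*b).sum())
    c,s=np.cos(th),np.sin(th);M=np.array([[c,-s],[s,c]]);t=w-M@l
    print('yaw deg',np.degrees(th).round(2),'origin',t.round(1),'res',(a@M.T-b).round(1).tolist()); return th,t
def pt(th,t,p): c,s=np.cos(th),np.sin(th); return np.array([[c,-s],[s,c]])@np.array(p)+t
E
python3 - <<'E'
from h import *
s=load('top0')
# left bigger +y, up +x
print('plate'); P=[ray(s,150+x/3,170+y/3,z) for x,y,z in [(295,122,48),(295,146,48),(236,140,66),(320,94,63),(322,174,63)]]
th,t=fit2([(11,-62),(-11,-62),(0,-17),(30,-80),(-30,-80)],P); print('end',pt(th,t,(0,-61)),'bush',pt(th,t,(0,35)))
print('dial'); P=[ray(s,290+(x-390)/3,125+y/3,21) for x,y in [(497,94),(491,131),(646,117),(643,143),(526,116)]]
fit2([(16,62),(-16,62),(11,-62),(-11,-62),(0,35)],P)
print('case'); P=[ray(s,400+x/3,170+(y-270)/3,96) for x,y in [(140,318),(292,337),(287,453),(131,433)]]
fit2([(44,58),(44,-58),(-44,-58),(-44,58)],P)
print('mat');fit2([(65,110),(65,-110),(-65,-110),(-65,110)],[ray(s,*p,4) for p in [(300,216),(390,221),(388,274),(297,270)]])
E
```

```text
plate
yaw deg 5.17 origin [530.1 335.9] res [[-0.6, -1.8], [-3.7, -2.9], [2.0, 0.5], [-0.0, 2.6], [2.3, 1.6]]
end [535.55962091 275.16903973] bush [526.90199725 370.77785497]
dial
yaw deg -5.73 origin [668.5  39.3] res [[0.4, 0.8], [-0.1, -0.2], [-0.1, 0.0], [-0.1, -0.2], [-0.1, -0.4]]
case
yaw deg -5.95 origin [ 555.3 -230.5] res [[-0.4, 0.1], [-0.1, -0.6], [0.6, 0.6], [-0.1, 0.0]]
mat
yaw deg -1.79 origin [475.2  50.7] res [[0.1, 0.5], [1.1, -0.2], [-1.4, -1.6], [0.2, 1.3]]
```

```bash
python3 -m creep '[0.05,-0.04,0,0,0,-0.12,0.085, 0.08,-0.08,0,0,0,-0.24,0.085, 0.1,-0.12,0,0,0,-0.36,0.085, 0.12,-0.16,0,0,0,-0.48,0.085, 0.13,-0.2,0,0,0,-0.6,0.085, 0.14,-0.24,0,0,0,-0.72,0.085, 0.15,-0.28,0,0,0,-0.84,0.085, 0.18,-0.31,0,0,0,-0.96,0.085, 0.22,-0.317,0,0,0,-1.08,0.085, 0.26,-0.317,0,0,0,-1.138,0.085, 0.3,-0.317,0,0,0,-1.138,0.085, 0.326,-0.317,0,0,0,-1.138,0.085]'
python3 -m creep '[0,0,0,0,0,0,0.085,0,0,0,0,0,0,0.085]'
python3 - <<'E'
from h import *
st=r.get_state(); print(st['t'],st['position'],st['tcp_rot'],st['ft_force'],st['grip_width'])
snap('wrist','w1'); snap('scene','s1')
a=cv2.imread('pics/w1.png'); b=cv2.imread('pics/s1.png')[40:200,300:480]
cv2.imwrite('pics/m2.png',np.clip(1.4*np.hstack([a,cv2.copyMakeBorder(b,0,240,0,0,cv2.BORDER_CONSTANT)])[:, :800],0,255).astype(np.uint8))
E
```

```text
t: 1.15
position: [534.9, 270.3, 245.4]
tcp_rot: [0.0, 0.675, 0.738, 0.0]
ft_force: [-0.4, 0.8, -0.0]
grip_width: 85.4
t: 1.32
position: [534.2, 270.6, 242.9]
tcp_rot: [-0.001, 0.675, 0.737, -0.002]
ft_force: [-1.4, 0.3, -0.7]
grip_width: 85.1
1.3167 [534.21207519 270.61905731 242.94544728] [-0.00090199  0.67548259  0.7373735  -0.00166692] [-1.35096951  0.30163998 -0.68188014] 85.11694303977397
```

View pics/m2.png

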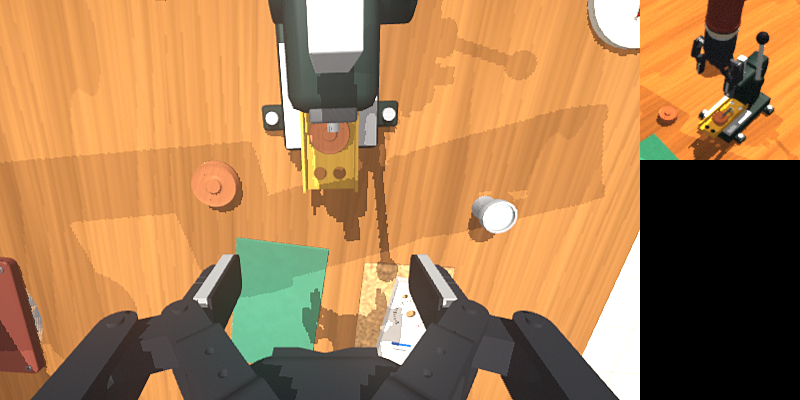

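```bash
python3 - <<'E'
from h import *
crop('w1',280,100,390,200,6,'c1')
E
```

```text
(no output)
```

View pics/c1.png

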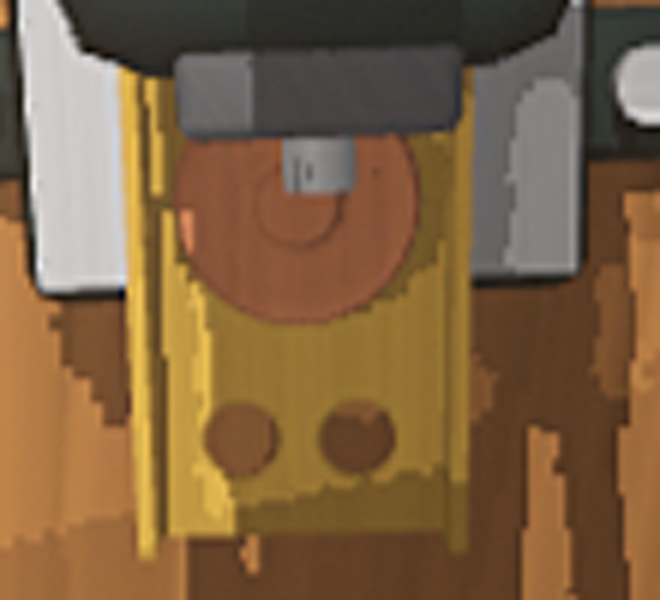

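```bash
python3 - <<'E'
from h import *
s=load('w1')
P=[ray(s,280+x/6,100+y/6,z) for x,y,z in [(357,436,48),(242,438,48),(297,203,66),(468,545,63),(137,550,63)]]
th,t=fit2([(11,-62),(-11,-62),(0,-17),(30,-80),(-30,-80)],P); print('grip-64',pt(th,t,(0,-64)),'bush',pt(th,t,(0,35)))
print([ray(s,280+x/6,100+y/6,45)[:2] for x,y in [(42,290),(580,275)]])
E
```

```text
yaw deg 6.09 origin [531.4 340.2] res [[0.2, 0.3], [-0.2, 0.2], [-0.0, 0.4], [-0.3, -0.4], [0.3, -0.5]]
grip-64 [538.21976093 276.54338689] bush [527.71777336 374.98478193]
[array([488.01178299, 301.09956041]), array([586.81978423, 312.52790205])]
```

```bash
python3 -m creep '[0.004,0.006,-0.03,0,0,0.019,0.085, 0.004,0.006,-0.06,0,0,0.019,0.085, 0.004,0.006,-0.09,0,0,0.019,0.085, 0.004,0.006,-0.12,0,0,0.019,0.085, 0.004,0.006,-0.14,0,0,0.019,0.085, 0.004,0.006,-0.155,0,0,0.019,0.085, 0.004,0.006,-0.165,0,0,0.019,0.085, 0.004,0.006,-0.175,0,0,0.019,0.085, 0.004,0.006,-0.179,0,0,0.019,0.085, 0.004,0.006,-0.18,0,0,0.019,0.085, 0.004,0.006,-0.18,0,0,0.019,0.085, 0.004,0.006,-0.18,0,0,0.019,0.085]'
python3 - <<'E'
from h import *
print(r.tips_ahead); snap('wrist','w2')
E
```

```text
t: 2.42
position: [537.8, 278.0, 66.5]
tcp_rot: [0.0, 0.668, 0.745, 0.001]
ft_force: [-0.9, -0.2, 0.8]
grip_width: 84.7
14.0
```

View pics/w2.png

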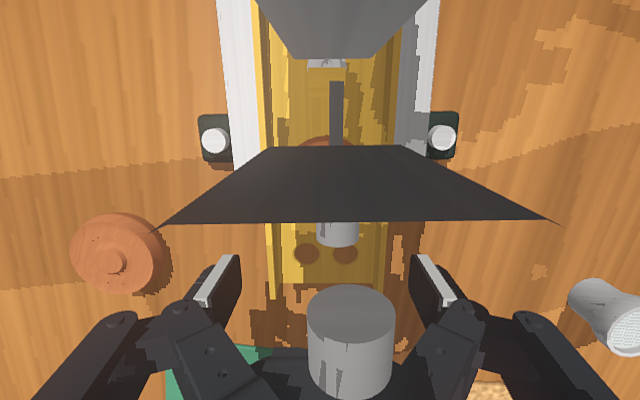

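```bash
python3 -m creep '[-0.001,0,-0.003,0,0,0,0.075, -0.001,0,-0.003,0,0,0,0.066, -0.001,0,-0.003,0,0,0,0.064,-0.001,0,-0.003,0,0,0,0.062,-0.001,0,-0.003,0,0,0,0.06,-0.001,0,-0.003,0,0,0,0.055,-0.001,0,-0.003,0,0,0,0.05,-0.001,0,-0.003,0,0,0,0.05,-0.001,0,-0.003,0,0,0,0.05]' 70
python3 -m creep '[0,0,0.001,0,0,0,0.05,0,0,0.002,0,0,0,0.05,0,0,0.003,0,0,0,0.05]'
```

```text
t: 3.22
position: [536.6, 277.7, 63.3]
tcp_rot: [0.0, 0.668, 0.745, 0.0]
ft_force: [-1.1, -1.3, 4.8]
grip_width: 58.0
t: 3.47
position: [535.4, 277.6, 64.7]
tcp_rot: [-0.0, 0.668, 0.745, -0.001]
ft_force: [-0.2, 0.2, -1.7]
grip_width: 57.7
```

```bash
python3 -m creep '[0.0005,-0.005,0,0,0,0,0.05,0.001,-0.01,0,0,0,0,0.05,0.002,-0.02,0,0,0,0,0.05,0.003,-0.03,0,0,0,0,0.05,0.004,-0.04,0,0,0,0,0.05,0.005,-0.05,0,0,0,0,0.05]'
python3 -m creep '[0.0015,-0.015,0,0,0,0,0.05,0.003,-0.03,0,0,0,0,0.05,0.0048,-0.045,0,0,0,0,0.05,0.0064,-0.06,0,0,0,0,0.05,0.008,-0.075,0,0,0,0,0.05,0.0095,-0.09,0,0,0,0,0.05,0.011,-0.105,0,0,0,0,0.05,0.012,-0.115,0,0,0,0,0.05,0.012,-0.12,0,0,0,0,0.05,0.012,-0.12,0,0,0,0,0.05]'
python3 - <<'E'
from h import *
snap('wrist','w3');snap('scene','s3')
a=cv2.imread('pics/w3.png')[:,90:560]; b=cv2.resize(cv2.imread('pics/s3.png')[90:290,240:405],None,fx=2,fy=2)
cv2.imwrite('pics/m3.png',np.hstack([a,b])[:,:800])
E
```

```text
t: 3.97
position: [541.0, 226.2, 65.1]
tcp_rot: [-0.0, 0.668, 0.744, -0.0]
ft_force: [-0.3, 0.0, -2.8]
grip_width: 57.6
t: 4.8
position: [553.1, 106.4, 65.3]
tcp_rot: [0.0, 0.668, 0.744, -0.0]
ft_force: [-0.6, -1.0, -2.1]
grip_width: 57.8
```

View pics/m3.png

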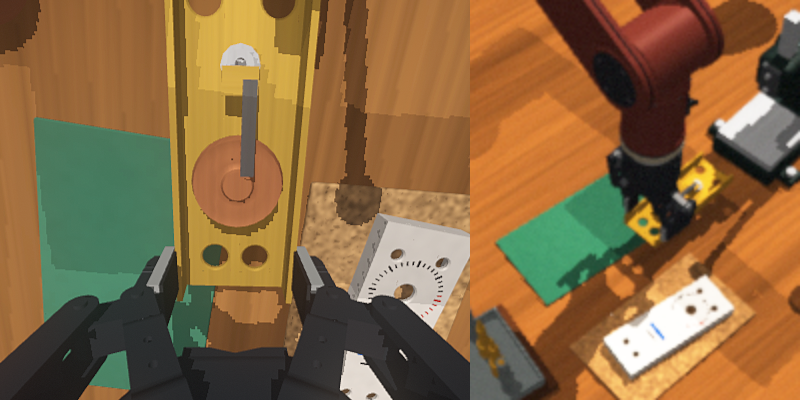

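```bash
python3 -m creep '[-0.02,-0.02,0,0,0,-0.04,0.05,-0.04,-0.05,0,0,0,-0.1,0.05,-0.06,-0.08,0,0,0,-0.16,0.05,-0.075,-0.105,0,0,0,-0.2,0.05,-0.084,-0.118,0,0,0,-0.21,0.05,-0.086,-0.12,-0.005,0,0,-0.21,0.05,-0.086,-0.12,-0.015,0,0,-0.21,0.05,-0.086,-0.12,-0.025,0,0,-0.21,0.05,-0.086,-0.12,-0.032,0,0,-0.21,0.05,-0.086,-0.12,-0.036,0,0,-0.21,0.05,-0.086,-0.12,-0.036,0,0,-0.21,0.05,-0.086,-0.12,-0.036,0,0,-0.21,0.05]'
python3 -m creep '[0,0,-0.001,0,0,0,0.05,0,0,-0.002,0,0,0,0.05,0,0,-0.003,0,0,0,0.05,0,0,-0.004,0,0,0,0.05]'
python3 -m creep '[0,0,-0.001,0,0,0,0.05,0,0,-0.002,0,0,0,0.05,0,0,-0.002,0,0,0,0.05]'
```

```text
t: 5.9
position: [466.9, -11.6, 28.7]
tcp_rot: [-0.001, 0.742, 0.671, -0.0]
ft_force: [-0.2, 0.4, -2.7]
grip_width: 57.7
t: 6.23
position: [467.3, -12.3, 25.5]
tcp_rot: [0.0, 0.742, 0.67, 0.0]
ft_force: [-0.5, -0.4, -2.1]
grip_width: 58.0
t: 6.48
position: [467.1, -12.3, 23.3]
tcp_rot: [0.0, 0.742, 0.67, 0.0]
ft_force: [0.3, -0.6, -2.1]
grip_width: 58.0
```

```bash
python3 -m creep '[0,0,-0.001,0,0,0,0.05,0,0,-0.001,0,0,0,0.05]'; python3 -m creep '[0,0,-0.001,0,0,0,0.05,0,0,-0.001,0,0,0,0.05]';python3 -m creep '[0,0,-0.001,0,0,0,0.05,0,0,-0.001,0,0,0,0.05]'
```

```text
t: 6.65
position: [467.2, -12.4, 22.5]
tcp_rot: [0.0, 0.742, 0.671, 0.0]
ft_force: [-0.1, -0.6, -1.2]
grip_width: 57.6
t: 6.82
position: [467.3, -12.4, 22.4]
tcp_rot: [-0.0, 0.742, 0.671, -0.0]
ft_force: [-5.6, 0.4, 10.8]
grip_width: 57.6
t: 6.98
position: [467.3, -12.4, 22.4]
tcp_rot: [-0.0, 0.742, 0.671, -0.0]
ft_force: [-10.4, 0.5, 23.0]
grip_width: 58.0
```

```bash
python3 -m creep '[0,0,0.001,0,0,0,0.05,0,0,0.0015,0,0,0,0.05,0,0,0.0015,0,0,0,0.06,0,0,0.0015,0,0,0,0.065,0,0,0.0015,0,0,0,0.07,0,0,0.0015,0,0,0,0.075,0,0,0.0015,0,0,0,0.075,0,0,0.0015,0,0,0,0.075,0,0,0.0015,0,0,0,0.075]'
python3 -m creep '[0,0,0.02,0,0,0,0.075,0,0,0.05,0,0,0,0.075,0,0,0.09,0,0,0,0.075,0,0.02,0.13,0,0,0,0.08,0,0.04,0.16,0,0,0,0.08,0,0.04,0.17,0,0,0,0.08,0,0.04,0.17,0,0,0,0.08,0,0.04,0.17,0,0,0,0.08]'
python3 - <<'E'
from h import *
s=snap('wrist','w4'); print([proj(s,p) for p in [(475,51,10),(475,131,20),(668,39,20)]])
a=cv2.imread('pics/w4.png'); cv2.imwrite('pics/m4.png',cv2.resize(a[:330,130:530],None,fx=1.8,fy=1.8,interpolation=cv2.INTER_CUBIC))
E
```

```text
t: 7.73
position: [467.1, -12.3, 21.7]
tcp_rot: [-0.0, 0.742, 0.671, 0.0]
ft_force: [0.1, 0.4, 0.4]
grip_width: 74.8
t: 8.4
position: [467.1, 27.6, 191.6]
tcp_rot: [0.0, 0.742, 0.671, 0.0]
ft_force: [-0.1, 0.7, -0.6]
grip_width: 80.4
[array([330.59021315, 160.16829556]), array([322.80466229,  79.01828889]), array([518.92792872, 154.64521587])]
```

View pics/m4.png

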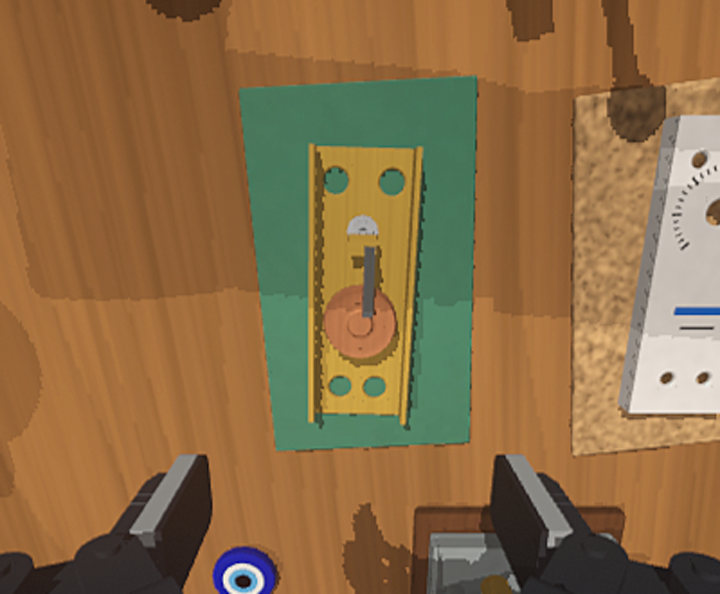

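```bash
python3 - <<'E'
from h import *
s=load('w4')
P=[ray(s,130+x/1.8,y/1.8,z) for x,y,z in [(392,181,7),(336,180,7),(340,385,7),(374,385,7),(361,325,25)]]
th,t=fit2([(16,62),(-16,62),(-11,-62),(11,-62),(0,-17)],P)
st=r.get_state();print(st['position'],t-st['position'][:2]); q=st['tcp_rot']; print(2*np.degrees(np.arctan2(q[2],q[1]))-90)
E
```

```text
yaw deg -7.34 origin [474.6  50. ] res [[0.3, 0.1], [-0.1, 0.5], [-0.0, -0.3], [0.3, -0.9], [-0.5, 0.6]]
[466.1594518   27.4779227  190.25721398] [ 8.46670539 22.50022461]
-5.78530022695108
```

```bash
python3 -m creep '[0.0075,0.0225,-0.03,0,0,-0.027,0.08,0.0075,0.0225,-0.065,0,0,-0.027,0.08,0.0075,0.0225,-0.1,0,0,-0.027,0.08,0.0075,0.0225,-0.13,0,0,-0.027,0.08,0.0075,0.0225,-0.15,0,0,-0.027,0.08,0.0075,0.0225,-0.162,0,0,-0.027,0.078,0.0075,0.0225,-0.168,0,0,-0.027,0.075,0.0075,0.0225,-0.17,0,0,-0.027,0.07,0.0075,0.0225,-0.17,0,0,-0.027,0.067,0.0075,0.0225,-0.17,0,0,-0.027,0.064,0.0075,0.0225,-0.17,0,0,-0.027,0.062,0.0075,0.0225,-0.17,0,0,-0.027,0.06]' 30
python3 -m creep '[0,0,0,0,0,0,0.058,0,0,0,0,0,0,0.055,0,0,0,0,0,0,0.05,0,0,0,0,0,0,0.05,0,0,0,0,0,0,0.05]' 60
```

```text
t: 9.45
position: [475.3, 50.1, 22.8]
tcp_rot: [0.001, 0.751, 0.66, 0.001]
ft_force: [0.3, -0.1, 1.1]
grip_width: 60.0
t: 9.87
position: [475.3, 50.1, 23.3]
tcp_rot: [0.001, 0.751, 0.661, 0.0]
ft_force: [-3.1, 0.3, 8.4]
grip_width: 58.2
```

```bash
python3 -m creep '[0,0,0.005,0,0,0,0.05,0,0,0.02,0,0,0,0.05,0,0,0.05,0,0,0,0.05,0,0,0.08,0,0,0,0.05,0,0,0.11,0,0,0,0.05,0,0,0.13,0,0,0,0.05]'
python3 -m creep '[0.008,-0.02,0,0,0,0.0235,0.05,0.016,-0.05,0,0,0,0.0235,0.05,0.024,-0.08,0,0,0,0.0235,0.05,0.032,-0.11,0,0,0,0.0235,0.05,0.04,-0.14,0,0,0,0.0235,0.05,0.05,-0.17,0,0,0,0.0235,0.05,0.06,-0.2,0,0,0,0.0235,0.05,0.07,-0.23,0,0,0,0.0235,0.05,0.077,-0.26,0,0,0,0.0235,0.05,0.08,-0.2755,0,0,0,0.0235,0.05,0.08,-0.2805,0,0,0,0.0235,0.05,0.08,-0.2805,0,0,0,0.0235,0.05]'
python3 -m creep '[0,0,0,0,0,0,0.05,0,0,0,0,0,0,0.05,0,0,0,0,0,0,0.05]'
python3 - <<'E'
from h import *
s=snap('wrist','w5')
a=cv2.imread('pics/w5.png'); cv2.imwrite('pics/m5.png',cv2.resize(a[0:340,130:530],None,fx=1.75,fy=1.75,interpolation=cv2.INTER_CUBIC))
E
```

```text
t: 10.37
position: [475.5, 50.3, 155.2]
tcp_rot: [0.001, 0.751, 0.661, 0.001]
ft_force: [1.0, 0.1, -2.1]
grip_width: 58.2
t: 11.37
position: [554.1, -231.0, 151.6]
tcp_rot: [-0.0, 0.744, 0.669, -0.0]
ft_force: [-0.2, 0.1, -3.1]
grip_width: 57.8
t: 11.62
position: [554.4, -228.7, 151.8]
tcp_rot: [-0.0, 0.743, 0.67, 0.0]
ft_force: [-0.0, 0.4, -3.2]
grip_width: 58.0
```

View pics/m5.png

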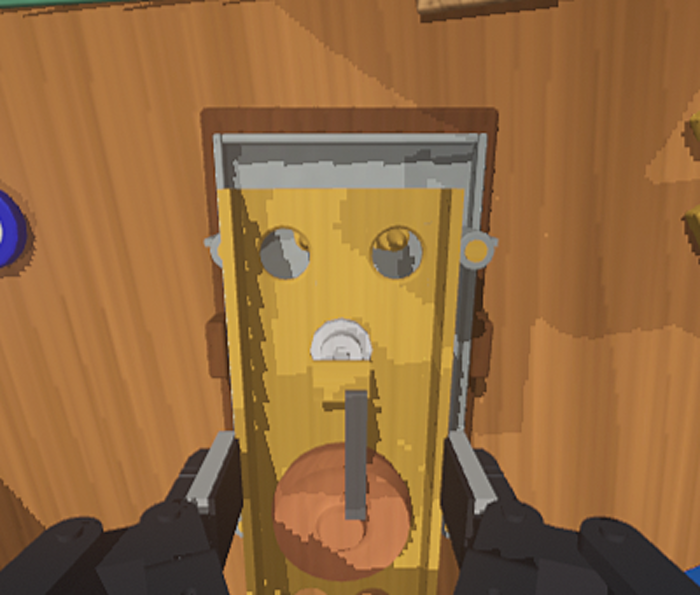

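```bash
python3 - <<'E'
from h import *
s=load('w5'); f=lambda x,y,z: ray(s,130+x/1.75,y/1.75,z)
print('plate');th,t=fit2([(16,62),(-16,62),(30,80),(-30,80),(0,-17)],[f(397,252,135.5),f(285,253,135.5),f(463,190,150.5),f(217,191,150.5),f(342,511,153.5)])
print('bosses',f(477,250,96),f(225,250,96)); a=np.radians(-5.95)
for b in [(44,58),(-44,58)]: print('pred',pt(a,np.array([555.3,-230.5]),b))
print('rim',f(206,108,30),f(498,108,30))
for st in [r.get_state()]: q=st['tcp_rot'];print(st['position'],2*np.degrees(np.arctan2(q[2],q[1]))-90)
c=f(477,250,96)[:2]-pt(a,np.zeros(2),(44,58)); print('case origin by R boss',c)
E
```

```text
plate
yaw deg -5.62 origin [ 554.2 -228. ] res [[0.3, 0.8], [-0.3, 1.0], [0.5, 2.2], [0.1, 2.1], [-0.6, -6.1]]
bosses [ 607.95095124 -176.30114505   96.        ] [ 518.65353777 -167.01625223   96.        ]
pred [ 605.07527163 -177.37352511]
pred [ 517.54935095 -168.25139763]
rim [ 505.37237361 -110.64580764   30.        ] [ 634.94106421 -124.19856221   30.        ]
[ 554.43920414 -228.91620052  151.81778257] -5.902058641276554
case origin by R boss [ 558.17567961 -229.42761994]
```

```bash
cat > fit6.py <<'E'
from h import *
from scipy.optimize import least_squares
def fit6(s,L,U,x0,free):
    L=np.array(L,float);U=np.array(U,float);x0=np.array(x0,float)
    def full(v): x=x0.copy(); x[free]=v; return x
    def g(v):
        x=full(v); W=L@R.from_euler('zxy',x[3:],degrees=True).as_matrix().T+x[:3]
        return np.ravel([proj(s,w)-u for w,u in zip(W,U)])
    o=least_squares(g,x0[free]); J=np.linalg.inv(o.jac.T@o.jac); print('xyz,yaw,pitchx,rolly',full(o.x).round(2),'sd/px',np.sqrt(np.diag(J)).round(2),'res',o.fun.reshape(-1,2).round(1).tolist()); return full(o.x)
E
python3 - <<'E'
from fit6 import *
s=load('w5')
# local frame: underside z=0
L=[(16,62,3),(-16,62,3),(30,80,18),(-30,80,18),(0,-17,21),(0,35,11)]
U=[(130+x/1.75,y/1.75) for x,y in [(397,252),(285,253),(463,190),(217,191),(342,511),(341,346)]]
for free in ([0,1,3],[0,1,2,3],[0,1,2,3,4],[0,1,2,3,4,5]): fit6(s,L,U,[554,-228,132.5,-5.9,0,0],free)
E
```

```text
xyz,yaw,pitchx,rolly [ 554.15 -228.53  132.5    -5.63    0.      0.  ] sd/px [0.33 0.19 0.28] res [[0.5, -0.7], [-0.8, -0.9], [0.9, -4.2], [-0.6, -3.9], [0.0, 10.9], [0.1, 3.2]]
xyz,yaw,pitchx,rolly [ 554.01 -229.71  124.52   -5.63    0.      0.  ] sd/px [0.34 0.23 0.76 0.3 ] res [[-1.3, -0.3], [0.9, -0.5], [-3.4, -1.4], [3.7, -1.1], [-0.0, 3.3], [0.1, 0.6]]
xyz,yaw,pitchx,rolly [ 554.01 -228.14  123.03   -5.68    5.76    0.  ] sd/px [0.34 0.36 0.77 0.3  0.86] res [[-0.4, -1.1], [-0.3, -1.3], [-0.2, 0.3], [0.7, 0.5], [0.0, 0.3], [0.1, 1.2]]
xyz,yaw,pitchx,rolly [ 554.3  -228.16  123.03   -5.66    5.68   -1.05] sd/px [0.69 0.36 0.77 0.3  0.87 2.15] res [[-0.1, -1.0], [0.0, -1.3], [-0.4, 0.3], [0.4, 0.5], [-0.1, 0.3], [0.1, 1.2]]
```

```bash
python3 - <<'E'
from fit6 import *
s=load('w4')
L=[(16,62,3),(-16,62,3),(11,-62,3),(-11,-62,3),(0,-17,21),(30,80,18),(-30,80,18),(0,35,11)]
U=[(130+x/1.8,y/1.8) for x,y in [(392,181),(336,180),(374,385),(340,385),(361,323),(423,148),(308,146),(361,228)]]
for free in ([0,1,3],[0,1,2,3,4]): fit6(s,L,U,[474,50,4,-7,0,0],free)
s=load('w3')
L=[(11,-62,3),(-11,-62,3),(0,-17,21),(0,35,11),(-30,-80,18),(30,-80,18)]
U=[(90+x,y) for x,y in [(254,257),(214,256),(237,181),(240,58),(176,303),(290,303)]]
for free in ([0,1,3],[0,1,2,3,4]): fit6(s,L,U,[550,170,48,6,0,0],free)
st=r.get_state(); print(load('w5')['eye'],st['position'])
E
```

```text
xyz,yaw,pitchx,rolly [474.47  49.64   4.    -7.21   0.     0.  ] sd/px [0.4  0.35 0.36] res [[0.0, 0.2], [-0.4, -0.1], [0.3, 1.0], [0.0, 0.5], [-0.6, 0.9], [-0.3, -1.4], [0.2, -2.0], [0.8, 1.6]]
xyz,yaw,pitchx,rolly [ 4.7452e+02  4.9370e+01 -0.0000e+00 -7.2100e+00  2.3000e-01  0.0000e+00] sd/px [0.41 0.45 2.28 0.37 1.78] res [[-0.2, 0.5], [-0.2, 0.3], [0.3, -0.1], [0.2, -0.5], [-0.6, 0.3], [-0.8, -0.7], [0.6, -1.2], [0.8, 1.6]]
xyz,yaw,pitchx,rolly [547.23 169.83  48.     4.69   0.     0.  ] sd/px [0.25 0.21 0.24] res [[0.3, -0.9], [0.1, -0.8], [-0.5, 3.7], [-0.3, 0.6], [-0.7, -3.4], [1.2, -0.8]]
xyz,yaw,pitchx,rolly [547.19 169.85  46.34   4.66  -2.96   0.  ] sd/px [0.26 0.31 1.02 0.24 0.9 ] res [[0.4, 0.1], [-0.1, 0.2], [-0.3, 0.8], [-0.3, 0.4], [-1.7, -2.0], [2.2, 0.3]]
[ 562.45101522 -149.16676592  280.25555763] [ 554.43920414 -228.91620052  151.81778257]
```

```bash
python3 - <<'E'
from h import *
s=snap('scene','s5'); p=proj(s,(554,-229,130)); print(p)
u,v=(p-[65,65]).astype(int); print(u,v); crop('s5',u,v,u+130,v+100,6,'c5')
E
```

```text
[222.21905653 260.59081858]
157 195
```

View pics/c5.png

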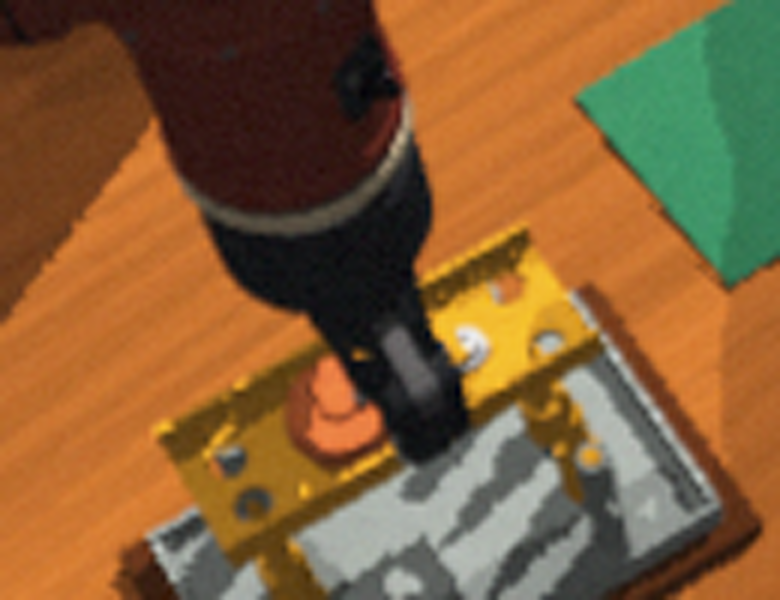

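```bash
python3 - <<'E'
from fit6 import *
s=load('s5')
L=[(16,62,3),(-16,62,3),(11,-62,3),(-11,-62,3),(30,80,18),(-30,80,18),(-30,-80,18),(30,-80,18)]
U=[(157+x/6,195+y/6) for x,y in [(548,342),(509,289),(252,503),(232,460),(603,338),(530,230),(156,430),(230,560)]]
x=fit6(s,L,U,[554,-228,132.5,-5.9,0,0],[0,1,2,3,4,5]);x=fit6(s,L,U,[554,-228,132.5,-5.9,0,0],[0,1,2,3,4])
x=fit6(s,L,U,[554,-228,132.5,-5.9,0,0],[0,1,2,3])
E
```

```text
xyz,yaw,pitchx,rolly [ 554.59 -230.97  125.87   -6.33    1.01    3.9 ] sd/px [ 6.35  2.08 11.46  1.67  3.74  3.95] res [[0.1, 1.4], [-0.1, -0.1], [0.8, 0.4], [-0.3, -0.0], [0.1, 0.1], [-0.5, -1.2], [0.1, 0.0], [-0.3, -0.6]]
xyz,yaw,pitchx,rolly [ 556.23 -231.28  127.6    -6.57    0.91    0.  ] sd/px [ 5.97  1.97 11.03  1.72  3.32] res [[0.2, 1.3], [0.2, 0.2], [0.7, 0.5], [-0.1, 0.3], [-0.1, -0.5], [-0.4, -1.0], [0.2, 0.2], [-0.7, -1.0]]
xyz,yaw,pitchx,rolly [ 556.92 -231.57  128.85   -6.14    0.      0.  ] sd/px [ 5.54  1.72 10.24  0.7 ] res [[0.3, 1.3], [0.1, 0.3], [0.7, 0.5], [-0.2, 0.3], [0.1, -0.5], [-0.5, -0.9], [0.1, 0.2], [-0.6, -1.1]]
```

```bash
python3 - <<'E'
from fit6 import *
sw=load('w5');ss=load('s5')
Lw=[(16,62,3),(-16,62,3),(30,80,18),(-30,80,18),(0,-17,21),(0,35,11)]
Uw=[(130+x/1.75,y/1.75) for x,y in [(397,252),(285,253),(463,190),(217,191),(342,511),(341,346)]]
Ls=[(16,62,3),(-16,62,3),(11,-62,3),(-11,-62,3),(30,80,18),(-30,80,18),(-30,-80,18),(30,-80,18)]
Us=[(157+x/6,195+y/6) for x,y in [(548,342),(509,289),(252,503),(232,460),(603,338),(530,230),(156,430),(230,560)]]
def g(x):
    M=R.from_euler('zxy',x[3:6],degrees=True).as_matrix(); o=[]
    for s,L,U,wt,d in((sw,Lw,Uw,1,0),(ss,Ls,Us,2,x[6:8])):
        o+= [(proj(s,M@np.array(l)+x[:3])-u+d)*wt for l,u in zip(L,U)]
    return np.concatenate([np.ravel(o),x[6:8]])
o=least_squares(g,[554,-229,130,-6,0,0,0,0]); J=np.linalg.inv(o.jac.T@o.jac)
print(o.x.round(2),np.sqrt(np.diag(J)).round(2)); print(o.fun.round(1))
# capsule tilt check: drop capsule & bush
E
```

```text
[ 5.5277e+02 -2.2897e+02  1.2385e+02 -6.3900e+00  2.8700e+00  2.5700e+00
 -3.0000e-01  6.3000e-01] [0.45 0.31 0.76 0.25 0.72 1.37 0.2  0.26]
[-1.4 -0.4 -0.1 -1.1 -1.1  0.3  3.5 -1.3 -1.   2.1 -0.4  0.9 -0.   1.9
 -0.3 -0.7  2.2  1.2  0.2  0.6 -0.7 -0.9 -1.7 -3.   0.9  1.1 -0.4 -0.7
 -0.3  0.6]
```

```bash
cat > tilt.py <<'E'
from h import *
def tilt(f,rows,cols):
    s=load(f); im=s['frame']; hsv=cv2.cvtColor(im,cv2.COLOR_RGB2HSV)
    m=(hsv[...,0]>19)&(hsv[...,0]<32)&(hsv[...,1]>120)&(hsv[...,2]>50)
    F=foc(s);A=RM(s);Q=[]
    for v in range(*rows):
        x=np.flatnonzero(m[v,cols[0]:cols[1]])+cols[0]
        if len(x)<10: continue
        w=x[-1]-x[0]+1; Q.append((v,x[0],x[-1],w))
    Q=np.array(Q); print(Q[::max(1,len(Q)//14)].tolist())
    w=np.polyval(np.polyfit(Q[:,0],Q[:,3],1),Q[:,0])
    d=F*60/w*np.cos(np.radians(0)); c=(Q[:,1]+Q[:,2])/2
    W=np.array([A@(np.array([(cc-s['cx'])/F,(v-s['cy'])/F,1])*dd)+s['eye'] for v,cc,dd in zip(Q[:,0],c,d)])
    print(f,'flange-top z ends',W[[0,-1]].round(1).tolist(),'pitch deg',np.degrees(np.arctan2(W[0,2]-W[-1,2],W[0,1]-W[-1,1])).round(2))
E
python3 - <<'E'
from tilt import *
tilt('w4',(84,232),(270,390)); tilt('w5',(112,238),(245,405))
E
```

```text
[[84, 302, 364, 63], [94, 302, 363, 62], [104, 302, 363, 62], [114, 302, 362, 61], [124, 302, 362, 61], [134, 302, 361, 60], [144, 302, 360, 59], [154, 301, 360, 60], [164, 301, 359, 59], [174, 301, 359, 59], [184, 301, 358, 58], [194, 301, 357, 57], [204, 301, 356, 56], [214, 301, 356, 56], [224, 301, 355, 55]]
w4 flange-top z ends [[484.2, 125.6, 20.9], [464.9, -21.5, 28.2]] pitch deg -2.82
[[112, 254, 394, 141], [121, 255, 393, 139], [130, 256, 393, 138], [139, 256, 404, 149], [148, 257, 404, 148], [157, 258, 391, 134], [166, 258, 390, 133], [175, 259, 390, 132], [184, 260, 389, 130], [193, 260, 388, 129], [202, 261, 388, 128], [211, 262, 387, 126], [220, 262, 386, 125], [229, 263, 386, 124]]
w5 flange-top z ends [[561.6, -151.8, 152.7], [555.9, -210.4, 149.3]] pitch deg 3.31
```

```bash
python3 -m creep '[0.003,0,0,-0.02,0.002,0,0.05,0.003,0,0,-0.04,0.004,0,0.05,0.003,0,0,-0.06,0.006,0,0.05,0.003,0,-0.007,-0.06,0.006,0,0.05,0.003,0,-0.014,-0.06,0.006,0,0.05,0.003,0,-0.02,-0.06,0.006,0,0.05,0.003,0,-0.02,-0.06,0.006,0,0.05,0.003,0,-0.02,-0.06,0.006,0,0.05]' 90
python3 - <<'E'
from h import *
s=snap('wrist','w6'); print(s['eye'],RM(s).round(3).tolist())
a=cv2.imread('pics/w6.png'); cv2.imwrite('pics/m6.png',cv2.resize(a[90:370,240:420],None,fx=3,fy=3,interpolation=cv2.INTER_CUBIC)[:600])
a=cv2.imread('pics/m6.png'); print(a.shape)
E
```

```text
t: 12.38
position: [556.8, -230.1, 130.6]
tcp_rot: [0.019, 0.743, 0.669, -0.023]
ft_force: [-0.2, -1.1, -2.7]
grip_width: 56.9
[ 565.98725093 -143.02628896  254.11000227] [[0.994, -0.097, -0.042], [-0.105, -0.926, -0.362], [-0.004, 0.364, -0.931]]
(600, 540, 3)
```

View pics/m6.png

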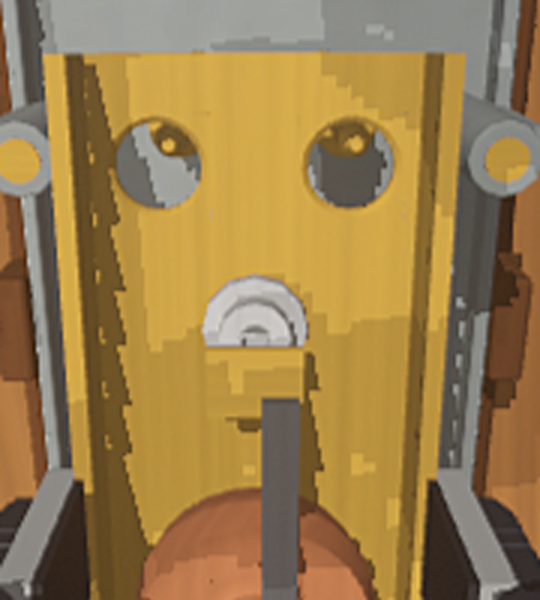

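```bash
python3 - <<'E'
from fit6 import *
s=load('w6'); px=lambda l:[(240+x/3,90+y/3) for x,y in l]
print('case (z=floor local; true z0 -> 0)')
Lc=[(44,58,96),(-44,58,96),(16,62,104),(-16,62,104)];Uc=px([(508,158),(20,160),(354,145),(168,145)])
fit6(s,Lc,Uc,[557,-230,0,-5.95,0,0],[0,1,3]); fit6(s,Lc,Uc,[557,-230,0,-5.95,0,0],[0,1,2,3])
print('plate')
L=[(16,62,3),(-16,62,3),(30,80,18),(-30,80,18),(0,35,11)];U=px([(350,164),(158,164),(465,52),(47,54),(255,326)])
for fr in ([0,1,3],[0,1,2,3],[0,1,2,3,4]): fit6(s,L,U,[556,-230,112,-5.95,0,0],fr)
st=r.get_state();print(st['position'])
E
```

```text
case (z=floor local; true z0 -> 0)
xyz,yaw,pitchx,rolly [ 557.96 -229.65    0.     -5.76    0.      0.  ] sd/px [0.53 0.26 0.46] res [[-0.4, 0.1], [-0.6, 0.2], [0.9, -0.3], [0.1, 0.0]]
xyz,yaw,pitchx,rolly [ 5.5795e+02 -2.2973e+02 -5.1000e-01 -5.7600e+00  0.0000e+00  0.0000e+00] sd/px [0.53 0.33 1.29 0.46] res [[-0.6, 0.1], [-0.4, 0.2], [0.8, -0.3], [0.2, -0.0]]
plate
xyz,yaw,pitchx,rolly [ 556.45 -230.52  112.     -5.96    0.      0.  ] sd/px [0.5 0.2 0.4] res [[2.0, -0.4], [-1.2, -0.4], [3.9, -0.7], [-4.7, -1.1], [0.1, 4.5]]
xyz,yaw,pitchx,rolly [ 556.32 -231.58  104.52   -5.96    0.      0.  ] sd/px [0.52 0.26 1.02 0.43] res [[0.3, -1.1], [0.5, -1.0], [-0.4, 0.8], [-0.3, 0.3], [0.1, 0.9]]
xyz,yaw,pitchx,rolly [ 556.31 -231.83  105.65   -5.95   -1.23    0.  ] sd/px [0.52 0.37 1.66 0.43 1.43] res [[0.3, -0.8], [0.5, -0.7], [-0.7, 0.4], [-0.1, -0.1], [0.1, 1.2]]
[ 557.23323303 -230.36821415  131.25389737]
```

```bash
python3 -m creep '[0.0015,0.002,0,0,0,0,0.05,0.0015,0.002,-0.005,0,0,0,0.05,0.0015,0.002,-0.01,0,0,0,0.05,0.0015,0.002,-0.015,0,0,0,0.05,0.0015,0.002,-0.015,0,0,0,0.05,0.0015,0.002,-0.015,0,0,0,0.05]'
python3 - <<'E'
from h import *
s=snap('wrist','w7'); a=cv2.imread('pics/w7.png'); 
for z in (3,):
  for b in [(44,58,96),(-44,58,96),(16,62,104),(-16,62,104)]:
    p=pt(np.radians(-5.8),np.array([558,-229.7]),b[:2]); print('pred case',b,proj(s,(*p,b[2])).round(1))
hsv=cv2.cvtColor(a,cv2.COLOR_BGR2HSV); y=((hsv[...,0]>17)&(hsv[...,0]<32)&(hsv[...,1]>110)).astype(np.uint8)
# holes: grey blobs inside plate region
n,l,st,c=cv2.connectedComponentsWithStats(((hsv[...,1]<60)).astype(np.uint8))
for i in range(1,n):
    if st[i,4]>60 and 220<c[i,0]<430 and 60<c[i,1]<260: print('grey',st[i],c[i].round(1))
print(r.get_state()['position'],r.get_state()['ft_force'])
np.save('pics/x.npy',a)
E
```

```text
t: 12.93
position: [558.5, -228.1, 115.9]
tcp_rot: [0.02, 0.743, 0.669, -0.023]
ft_force: [0.5, 0.3, -2.9]
grip_width: 57.3
pred case (44, 58, 96) [413.5 152.9]
pred case (-44, 58, 96) [236.2 153.5]
pred case (16, 62, 104) [359.  148.3]
pred case (-16, 62, 104) [290.3 148.5]
grey [279 133  28  26 254] [290.1 149.9]
grey [343 133  28  26 232] [359.2 149.5]
grey [308 182  35  24 683] [324.6 194.9]
grey [327 223  13  73 838] [332.9 258.7]
[ 558.84470462 -228.21952752  116.46180616] [-0.62329943  0.41919916 -1.70449163]
```

```bash
python3 - <<'E'
from h import *
s=load('w7'); a=np.radians(-5.8)
for z in (90,93,96):
  for u,x in((357,16),(293,-16)): print(z,(ray(s,u,146.3,z)[:2]-pt(a,np.array([558,-229.7]),(x,62))).round(1))
E
```

```text
90 [ 0.3 -1.8]
90 [-0.4 -1.7]
93 [ 0.1 -1.2]
93 [-0.  -1.1]
96 [-0.2 -0.6]
96 [ 0.3 -0.6]
```

```bash
python3 -m creep '[0,0.0012,0,0,0,0,0.05,0,0.0012,-0.002,0,0,0,0.05,0,0.0012,-0.004,0,0,0,0.05,0,0.0012,-0.006,0,0,0,0.05,0,0.0012,-0.008,0,0,0,0.05]'
python3 -m creep '[0,0,-0.002,0,0,0,0.05,0,0,-0.004,0,0,0,0.05,0,0,-0.006,0,0,0,0.05]'
python3 -m creep '[0,0,-0.003,0,0,0,0.05,0,0,-0.006,0,0,0,0.05,0,0,-0.009,0,0,0,0.05,0,0,-0.009,0,0,0,0.05]'
```

```text
t: 13.4
position: [559.0, -227.1, 108.6]
tcp_rot: [0.02, 0.743, 0.669, -0.022]
ft_force: [-0.7, 0.2, -1.9]
grip_width: 57.0
t: 13.65
position: [559.0, -227.1, 102.5]
tcp_rot: [0.02, 0.743, 0.669, -0.022]
ft_force: [0.2, 0.2, -2.1]
grip_width: 56.6
t: 13.98
position: [558.5, -226.8, 92.8]
tcp_rot: [0.02, 0.743, 0.669, -0.023]
ft_force: [-0.1, 1.0, -2.7]
grip_width: 56.8
```

```bash
python3 -m creep '[0,0,-0.003,0,0,0,0.05,0,0,-0.006,0,0,0,0.05,0,0,-0.009,0,0,0,0.05,0,0,-0.012,0,0,0,0.05,0,0,-0.014,0,0,0,0.05,0,0,-0.014,0,0,0,0.05]'
python3 -m creep '[0,0,-0.0015,0,0,0,0.05,0,0,-0.003,0,0,0,0.05,0,0,-0.003,0,0,0,0.05]'
python3 -m creep '[0,0,-0.0015,0,0,0,0.05,0,0,-0.0015,0,0,0,0.05]'
python3 -m creep '[0,0,-0.0015,0,0,0,0.05,0,0,-0.0015,0,0,0,0.05]'
```

```text
t: 14.48
position: [558.6, -226.9, 79.0]
tcp_rot: [0.02, 0.743, 0.669, -0.022]
ft_force: [0.6, 0.4, -2.8]
grip_width: 57.1
t: 14.73
position: [558.9, -227.0, 76.6]
tcp_rot: [0.02, 0.743, 0.669, -0.022]
ft_force: [0.3, -0.3, -2.1]
grip_width: 56.9
t: 14.9
position: [559.0, -227.1, 75.1]
tcp_rot: [0.02, 0.743, 0.669, -0.022]
ft_force: [-0.0, -0.8, -2.8]
grip_width: 56.6
t: 15.07
position: [558.9, -227.0, 73.6]
tcp_rot: [0.02, 0.743, 0.669, -0.022]
ft_force: [-1.1, 0.3, -3.0]
grip_width: 57.1
```

```bash
for i in 1 2 ; do python3 -m creep '[0,0,-0.001,0,0,0,0.05,0,0,-0.001,0,0,0,0.05]' | sed -n '2p;4p'; done
python3 -m creep '[0,0,-0.001,0,0,0,0.05,0,0,-0.001,0,0,0,0.05]' | sed -n '2p;4p'
```

```text
position: [558.9, -227.0, 72.6]
ft_force: [-0.9, -0.2, -2.9]
position: [558.9, -227.0, 71.6]
ft_force: [0.0, -1.7, -3.3]
position: [558.9, -227.0, 70.6]
ft_force: [-0.2, -0.6, -3.1]
```

```bash
python3 - <<'E'
from h import *
print(r.get_state()['moment'],r.get_state()['ft_force'])
E
```

```text
[ 0.04259585 -0.04431634  0.00899848] [-0.1611563  -0.62700573 -3.13323682]
```

```bash
python3 -m creep '[0,0,-0.001,0,0,0,0.05,0,0,-0.001,0,0,0,0.05]' | sed -n '2p;4p'
python3 -m creep '[0,0,-0.001,0,0,0,0.05,0,0,-0.001,0,0,0,0.05]' | sed -n '2p;4p'
python3 -m creep '[0,0,-0.001,0,0,0,0.05,0,0,-0.001,0,0,0,0.05]' | sed -n '2p;4p'
```

```text
position: [559.0, -227.1, 69.7]
ft_force: [0.2, 0.4, -1.6]
position: [559.1, -227.3, 69.0]
ft_force: [-0.7, -0.6, 0.1]
position: [559.2, -227.5, 68.2]
ft_force: [-1.7, -1.4, 2.3]
```

```bash
python3 - <<'E'
from fit6 import *
from tilt import *
print(r.get_state()['moment'],r.get_state()['ft_force'])
s=snap('wrist','w8'); a=cv2.imread('pics/w8.png'); hsv=cv2.cvtColor(a,cv2.COLOR_BGR2HSV)
tilt('w8',(100,240),(255,392))
E
```

```text
[0.08593067 0.21015169 0.05186055] [-1.74292986 -1.43843615  2.33764836]
[[107, 294, 381, 88], [116, 255, 391, 137], [125, 255, 391, 137], [134, 255, 391, 137], [143, 256, 391, 136], [152, 257, 391, 135], [161, 258, 391, 134], [170, 258, 390, 133], [179, 259, 390, 132], [188, 260, 389, 130], [197, 260, 388, 129], [206, 262, 388, 127], [215, 262, 387, 126], [224, 263, 386, 124], [233, 264, 386, 123]]
w8 flange-top z ends [[572.4, -149.5, 58.9], [560.5, -209.1, 66.8]] pitch deg -7.57
```

```bash
cat > fm.py <<'E'
from h import *
s=r.get_state(); f=s['ft_force'];m=s['moment']; print('z',s['position'].round(2),'F',f.round(2),'M',m.round(3))
E
python3 -m creep '[0,0,0,0.01,-0.001,0,0.05,0,0,0,0.02,-0.002,0,0.05,0,0,0,0.02,-0.002,0,0.05]' >/dev/null; python3 fm.py
python3 -m creep '[0,0,-0.001,0,0,0,0.05,0,0,-0.001,0,0,0,0.05]' >/dev/null; python3 fm.py
python3 -m creep '[0,0,-0.001,0,0,0,0.05,0,0,-0.001,0,0,0,0.05]' >/dev/null; python3 fm.py
```

```text
z [ 559.19 -227.15   67.71] F [ 0.28 -0.83 -1.21] M [ 0.128 -0.142 -0.008]
z [ 559.22 -227.33   66.87] F [-0.04 -1.43  1.75] M [ 0.011 -0.046  0.024]
z [ 559.25 -227.47   66.18] F [-0.29 -2.22  3.96] M [0.026 0.204 0.046]
```

```bash

python3 -m creep '[0,0,0,0.01,-0.001,0,0.05,0,0,0,0.02,-0.002,0,0.05,0,0,0,0.02,-0.002,0,0.05]' >/dev/null; python3 fm.py
python3 -m creep '[0,0,-0.001,0,0,0,0.05,0,0,-0.001,0,0,0,0.05,0,0,-0.001,0,0,0,0.05]' >/dev/null; python3 fm.py
python3 -m creep '[0,0,-0.001,0,0,0,0.05,0,0,-0.001,0,0,0,0.05,0,0,-0.001,0,0,0,0.05]' >/dev/null; python3 fm.py
```

```text
z [ 559.22 -227.34   65.82] F [ 0.95 -1.84  0.87] M [-0.097 -0.111  0.045]
z [ 559.26 -227.32   65.71] F [-1.62 -0.5   6.86] M [-0.004  0.353 -0.068]
z [ 559.32 -227.34   65.7 ] F [-5.67 -0.19 12.67] M [ 0.247  0.862 -0.078]
```

```bash

python3 -m creep '[0,0,0.001,0,0,0,0.05,0,0,0.0015,0,0,0,0.05,0,0,0.0015,0,0,0,0.057]' 30 >/dev/null; python3 fm.py
python3 -m creep '[0,0,0,0,0,0,0.059,0,0,0,0,0,0,0.061,0,0,0,0,0,0,0.063,0,0,0,0,0,0,0.066,0,0,0,0,0,0,0.07,0,0,0,0,0,0,0.074,0,0,0,0,0,0,0.075,0,0,0,0,0,0,0.075]'; python3 fm.py
python3 -m creep '[0,0,0.01,0,0,0,0.075,0,0,0.03,0,0,0,0.075,0,0,0.06,0,0,0,0.075,0,0,0.09,0,0,0,0.075,0,0,0.12,0.01,0,0,0.075,0,0,0.14,0.02,-0.002,0,0.075,0,0,0.14,0.02,-0.002,0,0.075]'
python3 - <<'E'
from fit6 import *
from tilt import *
s=snap('wrist','w9'); snap('top','t9'); print(s['eye'])
tilt('w9',(60,240),(230,420))
im=cv2.imread('pics/w9.png'); hsv=cv2.cvtColor(im,cv2.COLOR_BGR2HSV)
t=im[40:300,220:430]; top=cv2.imread('pics/t9.png')[125:255,290:520]
A=cv2.resize(t,None,fx=2.2,fy=2.2,interpolation=cv2.INTER_CUBIC)[:572]
B=cv2.resize(im,None,fx=.5,fy=.5)
c=np.zeros((572,800,3),np.uint8); c[:A.shape[0],:A.shape[1]]=A; c[:200,470:790]=B[:200]; T=cv2.resize(top,None,fx=1.4,fy=1.4,interpolation=cv2.INTER_CUBIC); c[220:220+T.shape[0],470:470+T.shape[1]]=T
cv2.imwrite('pics/m9.png',c)
E
```

```text
z [ 559.28 -227.31   65.65] F [-1.49 -1.83  3.88] M [-0.058  0.109  0.007]
t: 18.37
position: [559.0, -227.0, 65.2]
tcp_rot: [0.007, 0.743, 0.669, -0.007]
ft_force: [0.1, -0.4, -0.3]
grip_width: 75.0
z [ 559.03 -226.98   65.23] F [ 0.06 -0.4  -0.32] M [ 0.004 -0.016  0.027]
t: 18.95
position: [561.9, -228.8, 212.7]
tcp_rot: [0.005, 0.743, 0.669, 0.002]
ft_force: [1.1, 0.2, 1.6]
grip_width: 75.0
[ 568.85443517 -148.56969547  340.81484467]
[[105, 287, 352, 66], [114, 288, 352, 65], [123, 288, 352, 65], [132, 262, 376, 115], [141, 289, 351, 63], [150, 289, 351, 63], [159, 289, 351, 63], [168, 290, 350, 61], [177, 290, 350, 61], [186, 291, 350, 60], [195, 291, 350, 60], [207, 291, 350, 60], [219, 292, 349, 58], [228, 292, 349, 58], [237, 293, 348, 56]]
w9 flange-top z ends [[566.5, -149.2, 96.0], [552.2, -288.4, 49.8]] pitch deg 18.38
```

```bash
python3 - <<'E'
from h import *
s=load('w9'); a=np.radians(-5.8); o=np.array([558,-229.7])
for y in (80,40,0,-40,-80):
    print(y,[proj(s,(*pt(a,o,(x,y)),64)).round(1).tolist() for x in(-30,30)])
hsv=cv2.cvtColor(s['frame'],cv2.COLOR_RGB2HSV); m=(hsv[...,0]>19)&(hsv[...,0]<32)&(hsv[...,1]>120)&(hsv[...,2]>50)
print(np.flatnonzero(m[:,292:345].sum(1)>15)[[0,-1]])
E
```

```text
80 [[286.2, 106.2], [352.7, 105.9]]
40 [[288.1, 150.7], [351.6, 150.3]]
0 [[289.8, 191.3], [350.6, 190.9]]
-40 [[291.4, 228.6], [349.7, 228.1]]
-80 [[292.9, 262.8], [348.9, 262.4]]
[105 259]
```

View pics/m9.png

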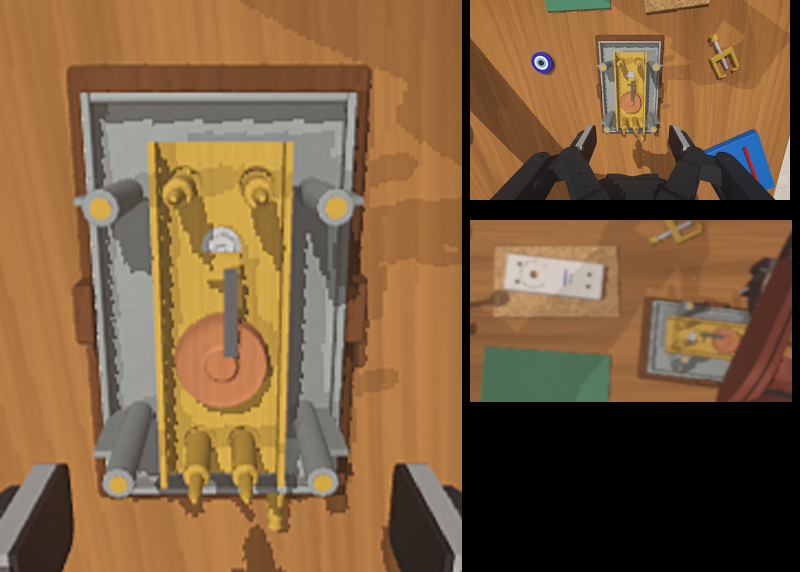

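```bash
python3 -m creep '[0.01,0.03,0,0,0,0,0.08,0.02,0.06,0,0,0,0,0.08,0.03,0.09,0,0,0,0,0.08,0.045,0.12,0,0,0,0,0.08,0.06,0.15,0,0,0,0,0.08,0.075,0.18,0,0,0,0,0.08,0.09,0.21,0,0,0,0,0.08,0.1,0.235,0,0,0,0,0.08,0.107,0.244,0,0,0,0,0.08,0.107,0.244,0,0,0,0,0.08,0.107,0.244,0,0,0,0,0.08,0.107,0.244,0,0,0,0,0.08]'
python3 - <<'E'
from fit6 import *
s9=load('w9'); L=[(44,58,96),(-44,58,96),(-44,-58,96),(44,-58,96)];U=[(220+x/2.2,40+y/2.2) for x,y in [(336,208),(99,208),(118,484),(323,483)]]
print('case');fit6(s9,L,U,[558,-229.7,0,-5.8,0,0],[0,1,3]);fit6(s9,L,U,[558,-229.7,0,-5.8,0,0],[0,1,2,3])
s=snap('wrist','w10'); im=s['frame']; hsv=cv2.cvtColor(im,cv2.COLOR_RGB2HSV)
m=((hsv[...,1]<60)&(hsv[...,2]>125)).astype(np.uint8)
n,l,st,c=cv2.connectedComponentsWithStats(m)
for i in range(1,n):
    if st[i,4]>800: print(st[i],c[i].round(1))
p=proj(s,(668.5,39.3,21)); i=l[int(p[1])-12,int(p[0])+12]; print('pred',p,'lab',i)
k=max(range(1,n),key=lambda i: st[i,4] if abs(c[i]-p).max()<60 else 0)
mm=(l==k).astype(np.uint8); cs,h=cv2.findContours(mm,cv2.RETR_CCOMP,cv2.CHAIN_APPROX_NONE)
for j,q in enumerate(cs):
    if h[0][j][3]>=0 and cv2.contourArea(q)>8:
        M=cv2.moments(q); print('hole',(M['m10']/M['m00']).__round__(1),(M['m01']/M['m00']).__round__(1),cv2.contourArea(q))
o=max(cs,key=cv2.contourArea); print('quad',cv2.approxPolyDP(cv2.convexHull(o),6,True)[:,0].tolist())
for b in [(16,62),(-16,62),(11,-62),(-11,-62),(0,35)]: print(b,proj(s,(*pt(np.radians(-5.73),np.array([668.5,39.3]),b),21)).round(1))
E
```

```text
t: 20.05
position: [665.2, 15.7, 204.3]
tcp_rot: [-0.0, 0.743, 0.669, -0.001]
ft_force: [0.3, -0.1, -0.0]
grip_width: 80.1
case
xyz,yaw,pitchx,rolly [ 557.67 -229.81    0.     -5.87    0.      0.  ] sd/px [0.44 0.45 0.35] res [[-0.2, -0.2], [0.4, 0.3], [-0.1, 0.0], [-0.2, -0.2]]
xyz,yaw,pitchx,rolly [ 5.5769e+02 -2.2967e+02  5.4000e-01 -5.8700e+00  0.0000e+00  0.0000e+00] sd/px [0.44 0.6  1.54 0.35] res [[-0.1, -0.3], [0.3, 0.1], [-0.2, 0.2], [-0.1, -0.0]]
[  561     0    79   400 19495] [612. 231.]
[ 297   74   64  158 8734] [329.1 150.9]
[ 234  303   77   31 1391] [274.  312.7]
pred [326.57730949 160.08126999] lab 2
hole 338.7 212.3 39.5
hole 319.5 212.4 40.0
hole 329.0 186.0 34.0
hole 329.3 177.5 138.0
hole 344.5 142.5 15.0
hole 351.2 129.4 8.5
hole 352.2 125.6 14.5
hole 328.8 124.9 167.5
hole 328.9 101.1 11.0
hole 312.8 97.6 63.5
hole 344.5 97.3 67.0
quad [[359, 74], [356, 230], [303, 231], [297, 76]]
(16, 62) [342.2  98.9]
(-16, 62) [310.5  99.1]
(11, -62) [336.5 214.1]
(-11, -62) [317.2 214.1]
(0, 35) [326.4 126.6]
```

```bash
python3 - <<'E'
from fit6 import *
s=load('w10')
L=[(16,62,21),(-16,62,21),(11,-62,21),(-11,-62,21),(0,35,21)];U=[(344.5,97.3),(312.8,97.6),(338.7,212.3),(319.5,212.4),(328.8,124.9)]
x=fit6(s,L,U,[668,39,0,-5.7,0,0],[0,1,3]); fit6(s,L,U,[668,39,0,-5.7,0,0],[0,1,2,3,4])
st=r.get_state();q=st['tcp_rot'];print(st['position'],2*np.degrees(np.arctan2(q[2],q[1]))-90,x[:2]-st['position'][:2])
E
```

```text
xyz,yaw,pitchx,rolly [671.15  40.76   0.    -5.61   0.     0.  ] sd/px [0.49 0.47 0.47] res [[0.1, -0.2], [-0.0, -0.2], [0.1, 0.3], [-0.1, 0.3], [-0.0, -0.0]]
xyz,yaw,pitchx,rolly [ 6.7115e+02  4.0620e+01 -1.4300e+00 -5.6100e+00  1.1000e-01  0.0000e+00] sd/px [0.49 1.89 5.52 0.48 5.15] res [[-0.0, -0.0], [0.0, -0.0], [0.0, -0.0], [-0.0, 0.0], [-0.0, 0.0]]
[665.32279308  15.42423003 204.63292056] -6.07169240569074 [ 5.82759223 25.33455021]
```

```bash
python3 -m creep '[0.0058,0.0252,-0.03,0,0,0.007,0.08,0.0058,0.0252,-0.065,0,0,0.007,0.08,0.0058,0.0252,-0.1,0,0,0.007,0.08,0.0058,0.0252,-0.13,0,0,0.007,0.08,0.0058,0.0252,-0.15,0,0,0.007,0.08,0.0058,0.0252,-0.165,0,0,0.007,0.078,0.0058,0.0252,-0.175,0,0,0.007,0.078,0.0058,0.0252,-0.18,0,0,0.007,0.075,0.0058,0.0252,-0.1815,0,0,0.007,0.072,0.0058,0.0252,-0.1815,0,0,0.007,0.069,0.0058,0.0252,-0.1815,0,0,0.007,0.066,0.0058,0.0252,-0.1815,0,0,0.007,0.064]' 30
python3 -m creep '[0,0,0,0,0,0,0.062,0,0,0,0,0,0,0.059,0,0,0,0,0,0,0.055,0,0,0,0,0,0,0.055,0,0,0,0,0,0,0.055]' 60
```

```text
t: 21.1
position: [673.0, 42.1, 25.5]
tcp_rot: [0.001, 0.741, 0.672, 0.001]
ft_force: [-0.1, 0.2, 0.3]
grip_width: 64.0
t: 21.52
position: [672.8, 42.1, 25.9]
tcp_rot: [0.001, 0.741, 0.672, 0.001]
ft_force: [-1.7, -0.5, 6.5]
grip_width: 59.6
```

```bash
python3 -m creep '[0,0,0.003,0,0,0,0.05,0,0,0.008,0,0,0,0.05,0,0,0.025,0,0,0,0.05,0,0,0.055,0,0,0,0.05,0,0,0.085,0,0,0,0.05,0,0,0.11,0,0,0,0.05,0,0,0.13,0,0,0,0.05]' 90
python3 -m creep '[-0.01,-0.02,0,0,0,-0.005,0.05,-0.02,-0.05,0,0,0,-0.005,0.05,-0.033,-0.08,0,0,0,-0.005,0.05,-0.045,-0.11,0,0,0,-0.005,0.05,-0.058,-0.14,0,0,0,-0.005,0.05,-0.07,-0.17,0,0,0,-0.005,0.05,-0.083,-0.2,0,0,0,-0.005,0.05,-0.096,-0.23,0,0,0,-0.005,0.05,-0.108,-0.255,0,0,0,-0.005,0.05,-0.115,-0.27,0,0,0,-0.005,0.05,-0.115,-0.27,0,0,0,-0.005,0.05,-0.115,-0.27,0,0,0,-0.005,0.05]'
python3 -m creep '[0,0,0,0,0,0,0.05,0,0,0,0,0,0,0.05]'
cat > dial.py <<'E'
from fit6 import *
import sys
f=sys.argv[1]; s=snap('wrist',f); hsv=cv2.cvtColor(s['frame'],cv2.COLOR_RGB2HSV)
st=r.get_state(); print(st['position'].round(1),st['ft_force'].round(1)); zu=st['position'][2]-19.9
m=((hsv[...,1]<60)&(hsv[...,2]>125)).astype(np.uint8); m[:, :200]=0; m[:,450:]=0
cs,h=cv2.findContours(m,cv2.RETR_CCOMP,cv2.CHAIN_APPROX_NONE)
o=max(range(len(cs)),key=lambda j:cv2.contourArea(cs[j])); print('quad',cv2.approxPolyDP(cv2.convexHull(cs[o]),6,True)[:,0].tolist())
for j,q in enumerate(cs):
    if h[0][j][3]==o and cv2.contourArea(q)>60:
        x,y,w,hh=cv2.boundingRect(q); M=cv2.moments(q); print('hole',round(M['m10']/M['m00'],1),round(M['m01']/M['m00'],1),cv2.contourArea(q),(x,y,w,hh))
c=np.array([557.7,-229.75]);a=np.radians(-5.87)
for b in [(16,62,104),(-16,62,104),(16,62,84),(-16,62,84)]: print('pillar',b,proj(s,(*pt(a,c,b[:2]),b[2])).round(1))
for b in [(16,62),(-16,62),(0,35)]: print('hole ideal',b,proj(s,(*pt(a,c,b),zu+15)).round(1))
E
python3 dial.py w11
```

```text
t: 22.1
position: [672.5, 42.1, 156.6]
tcp_rot: [0.001, 0.741, 0.672, 0.001]
ft_force: [-0.4, 0.5, -2.0]
grip_width: 58.2
t: 23.1
position: [556.3, -228.6, 153.8]
tcp_rot: [-0.0, 0.743, 0.669, 0.0]
ft_force: [-0.0, -0.1, -1.4]
grip_width: 58.4
t: 23.27
position: [557.2, -226.9, 153.8]
tcp_rot: [-0.0, 0.742, 0.67, 0.0]
ft_force: [-0.7, 0.5, -1.4]
grip_width: 58.2
[ 557.2 -226.7  153.7] [-0.4 -0.  -2.6]
quad [[249, 80], [394, 96], [413, 285], [378, 350], [272, 350], [236, 284]]
hole 323.5 318.1 132.5 (306, 315, 38, 6)
hole 324.7 303.0 455.5 (296, 298, 58, 10)
hole 324.4 205.4 639.5 (309, 192, 32, 28)
hole 289.8 150.6 275.5 (280, 141, 20, 20)
hole 359.0 150.2 284.5 (350, 140, 19, 21)
hole 254.0 146.0 73.0 (250, 139, 8, 15)
pillar (16, 62, 104) [353.7 141.7]
pillar (-16, 62, 104) [300.6 141.6]
pillar (16, 62, 84) [350.9 138.1]
pillar (-16, 62, 84) [303.  138.1]
hole ideal (16, 62) [362.8 153.3]
hole ideal (-16, 62) [292.7 153.3]
hole ideal (0, 35) [327.5 209. ]
```

```bash
cat >> dial.py <<'E'
print('--')
E
python3 - <<'E'
from fit6 import *
s=load('w11')
L=[(16,62,15),(-16,62,15),(0,35,15)];U=[(359,150.3),(289.8,150.6),(324.6,205.4)]
for fr in([0,1,3],[0,1,2,3],[0,1,2,3,4]): fit6(s,L,U,[557,-228,133.8,-5.9,0,0],fr)
# far slots etc. only sanity
E
```

```text
xyz,yaw,pitchx,rolly [ 556.6  -228.19  133.8    -5.62    0.      0.  ] sd/px [0.83 0.28 0.85] res [[0.6, -0.3], [-0.6, -0.3], [0.0, 0.8]]
xyz,yaw,pitchx,rolly [ 556.54 -228.67  131.38   -5.62    0.      0.  ] sd/px [0.85 0.5  2.05 0.86] res [[-0.1, -0.0], [0.1, -0.1], [0.0, 0.1]]
xyz,yaw,pitchx,rolly [ 556.54 -228.44  130.84   -5.63    0.77    0.  ] sd/px [0.85 1.59 4.01 0.87 4.95] res [[-0.0, 0.0], [-0.0, -0.0], [0.0, -0.0]]
```

```bash
python3 -m creep '[0.0011,-0.0012,-0.003,0,0,-0.004,0.05,0.0011,-0.0012,-0.008,0,0,-0.004,0.05,0.0011,-0.0012,-0.013,0,0,-0.004,0.05,0.0011,-0.0012,-0.018,0,0,-0.004,0.05,0.0011,-0.0012,-0.021,0,0,-0.004,0.05,0.0011,-0.0012,-0.021,0,0,-0.004,0.05,0.0011,-0.0012,-0.021,0,0,-0.004,0.05]' >/dev/null
python3 dial.py w12
python3 - <<'E'
from h import *
s=load('w12'); im=s['frame']; hsv=cv2.cvtColor(im,cv2.COLOR_RGB2HSV)
for u0 in (276,346):
    print('\n'.join(' '.join('%3d'%x for x in row) for row in hsv[138:164:1,u0:u0+26,1]));print()
E
```

```text
[ 557.9 -229.1  132.7] [-0.4  0.2 -2. ]
quad [[399, 92], [413, 285], [378, 350], [272, 350], [236, 284], [234, 140], [254, 92]]
hole 323.5 318.2 131.0 (306, 315, 38, 6)
hole 324.5 303.0 459.5 (296, 298, 58, 11)
hole 324.5 205.5 639.5 (309, 192, 32, 29)
hole 257.3 200.8 586.5 (250, 154, 15, 94)
hole 289.6 150.7 274.0 (280, 141, 20, 20)
hole 359.0 150.2 284.0 (350, 140, 20, 21)
hole 246.8 147.9 197.5 (239, 140, 17, 17)
hole 381.7 98.5 105.5 (359, 93, 41, 10)
pillar (16, 62, 104) [355.7 142.4]
pillar (-16, 62, 104) [295.3 142.7]
pillar (16, 62, 84) [352.4 138.3]
pillar (-16, 62, 84) [298.6 138.6]
hole ideal (16, 62) [360.8 148.8]
hole ideal (-16, 62) [290.2 149.1]
hole ideal (0, 35) [325.7 205.3]
--
 20  20  20  20  21  21  20  21  21  20  21  20  21  20  19  20  19  20  20  20  20  19  19  21  21  19
 20  21  20  20  21  21  20  21  21  20  21  21  21  20  20  20  20  19  20  19  19  20  20  21  21  19
 20  20  21  20  21  21  20  21  20  23  22  24  22  24  23  21  21  20  20  19  20  20  19  21  21  19
 20  21  20  20  20  20  20  19  21  23  22  20  23  26  21  20  20  21  21  21  2
[... 4314 characters left out ...]
  83 125 123 118 120 118 118 119 120 118 150  81  42  20  20  20  22  23  21
 21  22  21  22  23  22  22  24  61 128 135 126 125 126 125 136 142 118  26  20  20  21  22  23  23  20
 21  22  22  22  22  24  22  20  23  25  42  73  82  82  81  56  27  24  18  21  21  22  22  24  23  21
 21  22  22  22  21  22  23  22  21  18  21  24  24  23  23  22  19  19  19  20  23  22  23  23  23  21
 22  21  22  26  24  23  22  22  24  22  20  20  20  20  20  19  21  19  21  22  22  24  23  23  23  23
 22  21  24  32  24  23  22  21  23  21  22  20  21  21  21  22  22  22  22  23  23  24  23  23  21  24
 22  20  24  27  23  22  21  21  21  20  21  21  22  24  22  23  24  23  24  23  23  23  23  23  23  25
```

```bash
sed -i '/^for j,q/,$d' dial.py; cat >> dial.py <<'E'
H=[]
for j,q in enumerate(cs):
    if h[0][j][3]==o and cv2.contourArea(q)>60:
        M=cv2.moments(q); H.append((M['m10']/M['m00'],M['m01']/M['m00']))
H=np.array(H)
c=np.array([557.7,-229.75]);a=np.radians(-5.87); L=[(16,62,15),(-16,62,15),(0,35,15)]
I=[proj(s,(*pt(a,c,l[:2]),zu+13)) for l in L]; U=[H[np.argmin(np.linalg.norm(H-i,axis=1))] for i in I]; print(np.round(U,1).tolist(),np.round(I,1).tolist())
for fr in([0,1,3],[0,1,2,3]): x=fit6(s,L,U,[557,-228,zu,-5.9,0,0],fr); print('move',(c-x[:2]).round(2),-5.87-x[3])
E
sed -i "s/s=snap('wrist',f)/s=snap('wrist',f) if len(sys.argv)<3 else load(f)/" dial.py
python3 dial.py w12 x
```

```text
[ 557.9 -229.1  132.7] [-0.4  0.2 -2. ]
quad [[399, 92], [413, 285], [378, 350], [272, 350], [236, 284], [234, 140], [254, 92]]
[[359.0, 150.2], [289.6, 150.7], [324.5, 205.5]] [[360.3, 148.2], [290.7, 148.5], [325.7, 204.0]]
xyz,yaw,pitchx,rolly [ 557.09 -230.22  112.82   -5.87    0.      0.  ] sd/px [0.83 0.28 0.85] res [[0.6, -0.3], [-0.7, -0.4], [0.1, 0.8]]
move [0.61 0.47] 0.0028098682538528763
xyz,yaw,pitchx,rolly [ 557.03 -230.73  110.25   -5.87    0.      0.  ] sd/px [0.84 0.5  2.04 0.86] res [[-0.1, 0.0], [0.0, -0.1], [0.1, 0.1]]
move [0.67 0.98] 0.00307811971725247
```

```bash
python3 -m creep '[0.0006,0.0007,0,0,0,0,0.05,0.0006,0.0007,-0.002,0,0,0,0.05,0.0006,0.0007,-0.004,0,0,0,0.05,0.0006,0.0007,-0.006,0,0,0,0.05,0.0006,0.0007,-0.006,0,0,0,0.05]' >/dev/null; python3 dial.py w13
python3 - <<'E'
from h import *
s=load('w13')
c=np.array([557.7,-229.75]);a=np.radians(-5.87)
for b in [(16,62,104),(-16,62,104)]: print(proj(s,(*pt(a,c,b[:2]),104)).round(1))
E
```

```text
[ 558.3 -228.2  126.4] [-0.2 -0.6 -2. ]
quad [[401, 93], [413, 285], [378, 350], [272, 350], [236, 285], [230, 142], [251, 93]]
[[359.0, 150.3], [289.8, 150.7], [324.5, 205.5]] [[359.3, 149.8], [289.8, 150.1], [324.8, 205.3]]
xyz,yaw,pitchx,rolly [ 557.6  -229.53  106.49   -5.92    0.      0.  ] sd/px [0.83 0.28 0.85] res [[0.6, -0.2], [-0.7, -0.4], [0.1, 0.8]]
move [ 0.1  -0.22] 0.04602813597344202
xyz,yaw,pitchx,rolly [ 557.53 -230.06  103.82   -5.92    0.      0.  ] sd/px [0.85 0.5  2.05 0.86] res [[-0.1, 0.1], [-0.0, -0.1], [0.1, 0.0]]
move [0.17 0.31] 0.046320852466985585
[355.9 145.4]
[293.3 145.7]
```

Aligned within about 0.3 mm. Lowering with force checks.

```bash
python3 -m creep '[0,0,-0.0015,0,0,0,0.05,0,0,-0.003,0,0,0,0.05,0,0,-0.003,0,0,0,0.05]'|sed -n '2p;4p'
python3 -m creep '[0,0,-0.0015,0,0,0,0.05,0,0,-0.003,0,0,0,0.05,0,0,-0.003,0,0,0,0.05]'|sed -n '2p;4p'
```

```text
position: [558.4, -228.3, 123.4]
ft_force: [0.9, -0.0, -1.9]
position: [558.3, -228.2, 120.3]
ft_force: [0.6, 0.1, -0.8]
```

```bash
python3 -m creep '[0,0,-0.0015,0,0,0,0.05,0,0,-0.003,0,0,0,0.05,0,0,-0.003,0,0,0,0.05]'|sed -n '2p;4p'
python3 dial.py w14
```

```text
position: [558.3, -228.3, 117.4]
ft_force: [-0.6, 0.8, -1.7]
[ 558.4 -228.3  117.5] [ 0.  -0.5 -0.9]
quad [[248, 92], [403, 92], [413, 285], [378, 350], [272, 350], [237, 283], [225, 144]]
[[359.0, 150.2], [289.9, 150.8], [324.5, 205.6]] [[358.9, 149.7], [289.5, 150.0], [324.5, 205.2]]
xyz,yaw,pitchx,rolly [ 557.8  -229.63   97.61   -5.85    0.      0.  ] sd/px [0.83 0.28 0.85] res [[0.6, -0.2], [-0.7, -0.4], [0.2, 0.7]]
move [-0.1  -0.12] -0.020074560612907355
xyz,yaw,pitchx,rolly [ 557.73 -230.12   95.1    -5.85    0.      0.  ] sd/px [0.85 0.5  2.05 0.86] res [[-0.1, 0.1], [-0.1, -0.1], [0.2, 0.0]]
move [-0.03  0.37] -0.01976583831899248
```

```bash
python3 -m creep '[0,0,-0.0015,0,0,0,0.05,0,0,-0.003,0,0,0,0.05,0,0,-0.0045,0,0,0,0.05,0,0,-0.006,0,0,0,0.05,0,0,-0.006,0,0,0,0.05]'|sed -n '2p;4p'
python3 -m creep '[0,0,-0.001,0,0,0,0.05,0,0,-0.002,0,0,0,0.05,0,0,-0.003,0,0,0,0.05,0,0,-0.003,0,0,0,0.05]'>/dev/null; python3 fm.py
```

```text
position: [558.3, -228.2, 111.3]
ft_force: [-0.9, -0.1, -1.2]
z [ 558.42 -228.3   108.54] F [ 0.04 -0.17 -2.12] M [ 0.027 -0.024 -0.01 ]
```

```bash
for k in 1; do python3 -m creep '[0,0,-0.001,0,0,0,0.05,0,0,-0.001,0,0,0,0.05]'>/dev/null; python3 fm.py; done
python3 -m creep '[0,0,-0.001,0,0,0,0.05,0,0,-0.001,0,0,0,0.05]'>/dev/null; python3 fm.py
python3 -m creep '[0,0,-0.001,0,0,0,0.05,0,0,-0.001,0,0,0,0.05]'>/dev/null; python3 fm.py
```

```text
z [ 558.47 -228.34  107.63] F [ 0.23 -0.44 -1.44] M [-0.035  0.045 -0.056]
z [ 558.48 -228.35  106.64] F [-0.31  0.7  -1.75] M [ 0.046 -0.024 -0.002]
z [ 558.45 -228.34  105.61] F [-0.03  0.37 -1.79] M [ 0.012  0.03  -0.041]
```

```bash
python3 -m creep '[0,0,-0.001,0,0,0,0.05,0,0,-0.001,0,0,0,0.05]'>/dev/null; python3 fm.py
python3 -m creep '[0,0,-0.001,0,0,0,0.05,0,0,-0.001,0,0,0,0.05]'>/dev/null; python3 fm.py
python3 -m creep '[0,0,-0.001,0,0,0,0.05,0,0,-0.001,0,0,0,0.05]'>/dev/null; python3 fm.py
```

```text
z [ 558.43 -228.32  104.59] F [-0.86 -0.25 -2.03] M [-0.032  0.014  0.011]
z [ 558.45 -228.32  103.6 ] F [ 0.39 -0.71 -1.1 ] M [-0.023 -0.002 -0.017]
z [ 558.43 -228.32  102.59] F [ 0.03 -0.03 -1.73] M [-0.012  0.019 -0.033]
```

```bash
python3 -m creep '[0,0,-0.001,0,0,0,0.05,0,0,-0.001,0,0,0,0.05]'>/dev/null; python3 fm.py
python3 -m creep '[0,0,-0.001,0,0,0,0.05,0,0,-0.001,0,0,0,0.05]'>/dev/null; python3 fm.py
python3 dial.py w15
```

```text
z [ 558.46 -228.35  101.61] F [ 0.24  0.55 -2.51] M [-0.01  -0.006  0.029]
z [ 558.44 -228.37  100.61] F [-0.65  0.08 -1.15] M [0.03  0.045 0.003]
[ 558.5 -228.3  100.7] [-0.3 -0.3 -1.2]
quad [[410, 91], [413, 285], [378, 350], [272, 350], [236, 284], [242, 91]]
[[359.5, 151.2], [289.8, 150.9], [324.5, 205.5]] [[358.7, 149.5], [289.3, 149.9], [324.3, 205.1]]
xyz,yaw,pitchx,rolly [ 557.48 -229.82   80.77   -6.37    0.      0.  ] sd/px [0.83 0.29 0.85] res [[0.3, -0.5], [-0.3, -0.5], [-0.0, 1.1]]
move [0.22 0.07] 0.49524862266172853
xyz,yaw,pitchx,rolly [ 557.42 -230.32   78.31   -6.37    0.      0.  ] sd/px [0.85 0.5  2.05 0.86] res [[-0.3, -0.2], [0.3, -0.2], [-0.0, 0.4]]
move [0.28 0.57] 0.4952958205836797
```

```bash
python3 -m creep '[0,0,-0.001,0,0,0,0.05,0,0,-0.001,0,0,0,0.05]'>/dev/null; python3 fm.py
python3 -m creep '[0,0,-0.001,0,0,0,0.05,0,0,-0.001,0,0,0,0.05]'>/dev/null; python3 fm.py
```

```text
z [ 558.45 -228.35   99.63] F [ 0.31 -0.67 -2.56] M [-0.001  0.02  -0.024]
z [ 558.44 -228.34   98.61] F [ 0.33  0.23 -0.56] M [-0.023 -0.053  0.008]
```

```bash
python3 -m creep '[0,0,-0.001,0,0,0,0.05,0,0,-0.002,0,0,0,0.05,0,0,-0.003,0,0,0,0.05,0,0,-0.004,0,0,0,0.05,0,0,-0.004,0,0,0,0.05]'>/dev/null; python3 fm.py
python3 -m creep '[0,0,-0.001,0,0,0,0.05,0,0,-0.001,0,0,0,0.05]'>/dev/null; python3 fm.py
python3 -m creep '[0,0,-0.001,0,0,0,0.05,0,0,-0.001,0,0,0,0.05]'>/dev/null; python3 fm.py
```

```text
z [ 558.35 -228.27   94.45] F [ 0.12 -0.37 -2.27] M [ 0.033 -0.042  0.058]
z [ 558.44 -228.34   93.59] F [ 0.77  0.32 -2.85] M [0.009 0.016 0.009]
z [ 558.47 -228.34   92.63] F [ 0.45 -0.66 -0.8 ] M [-0.044 -0.049 -0.035]
```

```bash
python3 -m creep '[0,0,-0.001,0,0,0,0.05,0,0,-0.001,0,0,0,0.05]'>/dev/null; python3 fm.py
python3 -m creep '[0,0,-0.001,0,0,0,0.05,0,0,-0.001,0,0,0,0.05]'>/dev/null; python3 fm.py
```

```text
z [ 558.65 -228.42   92.3 ] F [-2.29  0.52  2.63] M [0.178 0.231 0.   ]
z [ 558.66 -228.43   92.18] F [-5.06  1.6   9.13] M [ 0.372  0.775 -0.058]
```

```bash
python3 -m creep '[0,0,0.001,0,0,0,0.05,0,0,0.0012,0,0,0,0.05,0,0,0.0012,0,0,0,0.057]' 30 >/dev/null; python3 fm.py
python3 -m creep '[0,0,0,0,0,0,0.059,0,0,0,0,0,0,0.061,0,0,0,0,0,0,0.063,0,0,0,0,0,0,0.066,0,0,0,0,0,0,0.07,0,0,0,0,0,0,0.074,0,0,0,0,0,0,0.076,0,0,0,0,0,0,0.076]'; python3 fm.py
python3 -m creep '[0,0,0.005,0,0,0,0.076,0,0,0.02,0,0,0,0.076,0,0,0.05,0,0,0,0.076,0,0,0.085,0,0,0,0.076,0,0,0.115,0,0,0,0.076,0,0,0.12,0,0,0,0.076,0,0,0.12,0,0,0,0.076,0,0,0.12,0,0,0,0.076]'
python3 - <<'E'
from fit6 import *
s=snap('wrist','w16'); hsv=cv2.cvtColor(s['frame'],cv2.COLOR_RGB2HSV); c=np.array([557.7,-229.75]);a=np.radians(-5.87)
m=((hsv[...,1]<60)&(hsv[...,2]>140)).astype(np.uint8); cs,h=cv2.findContours(m,cv2.RETR_CCOMP,cv2.CHAIN_APPROX_NONE)
p=proj(s,(*c,87)); o=max((j for j in range(len(cs)) if h[0][j][3]<0),key=lambda j:cv2.contourArea(cs[j]) if abs(cs[j][:,0].mean(0)-p).max()<50 else 0)
x=cs[o][:,0]; print('bbox',cv2.boundingRect(cs[o])); 
for v in range(int(x[:,1].min())+6,int(x[:,1].max())-4,20): q=x[x[:,1]==v][:,0]; print(v,q.min(),q.max(),end='; ')
print()
for j,q in enumerate(cs):
    if h[0][j][3]==o and cv2.contourArea(q)>25: M=cv2.moments(q); print('hole',round(M['m10']/M['m00'],1),round(M['m01']/M['m00'],1),cv2.contourArea(q))
for y in (84,40,0,-40,-84): print(y,[proj(s,(*pt(a,c,(k,y)),87)).round(1).tolist() for k in(-31,31)])
for b in [(16,62),(-16,62),(11,-62),(-11,-62),(0,35)]: print(b,proj(s,(*pt(a,c,b),87)).round(1))
E
```

```text
z [ 558.79 -228.52   92.26] F [-0.31  0.9   2.13] M [0.031 0.033 0.01 ]
t: 29.68
position: [558.6, -228.4, 92.1]
tcp_rot: [0.0, 0.744, 0.668, 0.0]
ft_force: [-0.7, -0.0, 0.1]
grip_width: 76.1
z [ 558.59 -228.4    92.06] F [-0.7  -0.01  0.11] M [ 0.004 -0.028  0.018]
t: 30.35
position: [558.5, -228.3, 212.1]
tcp_rot: [0.0, 0.744, 0.668, 0.0]
ft_force: [-0.3, 0.1, -1.2]
grip_width: 76.0
bbox (271, 95, 92, 185)
101 273 315; 121 276 362; 141 288 360; 161 277 360; 181 279 359; 201 280 358; 221 280 358; 241 292 357; 261 272 356; 
hole 278.0 260.5 72.0
hole 336.1 261.8 94.5
hole 313.2 261.8 98.0
hole 324.5 230.0 40.0
hole 324.9 220.1 189.5
hole 324.4 161.0 217.0
hole 343.3 129.9 97.0
hole 305.6 129.8 95.5
84 [[286.6, 102.1], [362.0, 101.7]]
40 [[288.9, 155.5], [360.2, 155.1]]
0 [[290.8, 199.3], [358.8, 199.0]]
-40 [[292.5, 239.1], [357.5, 238.9]]
-84 [[294.2, 279.1], [356.2, 278.9]]
(16, 62) [343.3 129.3]
(-16, 62) [305.5 129.5]
(11, -62) [336.4 259.5]
(-11, -62) [313.8 259.5]
(0, 35) [324.6 161. ]
```

```bash
python3 -m creep '[-0.02,0.03,0.01,0,0,0,0.08,-0.06,0.06,0.02,0,0,0,0.08,-0.1,0.09,0.03,0,0,0,0.08,-0.13,0.12,0.03,0,0,0,0.08,-0.15,0.15,0.03,0,0,0,0.08,-0.15,0.15,0.03,0,0,0,0.08]' | head -2
python3 - <<'E'
from fit6 import *
s=snap('top','t16');snap('scene','s16'); a0=load('top0')['frame'].astype(float); a1=s['frame'].astype(float)
for f,n,items in (('top','t16',dict(press=(130,160,260,255),spare=(248,262,278,292),puller=(415,113,460,147),loupe=(257,118,283,144),bead=(416,279,442,305))),('scene','s16',dict(lever=(410,65,440,150),spare=(315,145,340,168),puller=(278,310,315,358),loupe=(402,215,428,243),bead=(205,210,228,232)))):
    A,B=load(f+'0')['frame'],load(n)['frame']
    for k,(u,v,u1,v1) in items.items():
        g=[cv2.cvtColor(x[v:v1,u:u1],cv2.COLOR_RGB2GRAY).astype(np.float32) for x in(A,B)]
        sh,rs=cv2.phaseCorrelate(*g); print(f,k,'shift',np.round(sh,2),'resp',round(rs,2),'mad',np.abs(g[0]-g[1]).mean().round(1))
st=r.get_state(); print(st['t'],st['ft_force'])
E
```

```text
t: 30.9
position: [404.4, -74.9, 239.4]
top press shift [ 0.5 -0. ] resp 0.86 mad 7.4
top spare shift [-0.23  0.29] resp 0.84 mad 12.8
top puller shift [ 0.4  -0.19] resp 0.88 mad 1.8
top loupe shift [0.51 0.45] resp 1.02 mad 1.8
top bead shift [ 1.16 -0.54] resp 0.15 mad 38.9
scene lever shift [ 0.05 -0.03] resp 0.99 mad 7.6
scene spare shift [0.88 0.19] resp 0.91 mad 15.1
scene puller shift [ 0.03 -0.06] resp 1.01 mad 2.6
scene loupe shift [ 0.48 -0.03] resp 0.99 mad 2.5
scene bead shift [-0.02  0.01] resp 0.98 mad 2.5
31.0 [ 0.43799094 -0.00807966 -0.89688206]
```

```bash
python3 -c "
from bench import r
print(r.job_done())"
```

```text
the job is handed in; nothing more can be done
None
```

The job is handed in at about 31 s of the 70 s allowed. I drew the brass plate out of the press by its free end, laid it on the mat and let go. I then took it by its middle and lowered it over the pillars until it rested on the lower shoulders. The dial plate then went over the same pillars until it rested on the upper shoulders. Each plate was released only after a firm, balanced contact of about 9–13 N that I eased off first. The highest force I read in the whole job was about 25 N, when laying the plate on the mat.

**Last checks**
- **Brass plate:** its outline matched the predicted home position to within about 3 px.
- **Dial plate:** its right edge matched to within about 0.5 px along its length, so it lies level. The two bush-end holes and the pointer hole matched to within about 0.6 px.
- **Bystanders and lever:** the camera comparison with the start shows no shift beyond about 1 px.

**Checks that disagreed**
- **Dial holes at the -y end:** they read about 2 px off. I put that down to the protruding pillar tips stretching the outline; I did not confirm it.
- **Brass plate tilt:** the wrist camera made the held plate look about 6 mm low and tilted 3–6°. I tilted the tool to compensate, but on the shoulders the bush end touched first, so I took most of that tilt back out until the contact was even.
- **Bead:** it was hidden by the arm in the last top view, so only the scene camera confirms it did not move.

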